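Roll a sleeve to the stop of a drilling jig and nip it

ROBOT

A 6-joint arm with a two-finger parallel gripper is mounted at the origin on the work surface. World frame = base frame: x ahead of the robot, y to its left, z up, the work surface at z = 0. Lengths are in m, angles in rad, forces in N, time in s.
With the tool pointing down it reaches from about 0.325 to 0.9 m from the base axis. Payload 6.1 kg.
Tool frame: the origin (TCP) lies at the very end of the fingers, on their centre line; the grasp point (between the pads) lies 19 mm behind it; x points along the fingers, y is the direction in which the jaws open and shut, and the axes are right-handed (so a half turn about x gives the same grasp; the last joint's range is limited). The gripper opens to 85 mm and grips with 20 to 120 N. Pads are 22 mm wide; open, the fingers measure 114 mm over their backs; the gripper's body (76 mm by 85 mm) begins 54 mm behind the grasp point. The pads swing forward as they close: fully open they stand 13 mm farther back than shut.
Start: joints at [1.212, 0.22, 1.526, -0, 1.395, -0.126], TCP at [0.144, 0.608, 0.231] pointing down, gripper open.
Joint ranges: [-2.98, 2.98], [-0.91, 2.08], [0.09, 2.57], [-1.24, 4.39], [0.2, 2.65], [-2.68, 2.68]. Speed limits (rad/s): [2.57, 2.57, 3.01, 3.14, 3.14, 3.14].

INTERFACE

Orientations are given as [roll, pitch, yaw] about the fixed x, y, z axes, in that order (R = Rz(yaw) Ry(pitch) Rx(roll)).
In Python, from bench import bot, eyes, workorder gives the robot as it stands.
- The arm moves only by the tool apply_moves, never from a script. Its argument "targets" is a list of rows, each an object of numbers: "dx", "dy", "dz": the shift along the tool's x, y, z in m; "rx", "ry", "rz": the turn, a rotation vector about the tool's x, y, z in rad. In form: [{"dx": .., "dy": .., "dz": .., "rx": .., "ry": .., "rz": ..}, ...]. A call has 1 to 12 rows; each row is the pose to reach, as a shift and turn from the pose measured when the call began, along the tool's axes at that moment; what a row does not reach only later rows make up. A row lasts 1/12 s, in which the tool goes at most 41.7 mm and 7.16 degrees, less where a joint would pass 70% of its speed; a pose out of reach is approached as far as the arm can. A call with a gripper value outside its range is refused whole. "hand" is the opening, from 0 (shut) to 1 (fully open), set as the call begins (left out, the last holds). The fingers move at their own pace and stop on an object; the grip force is fixed at half the most. Time passes only in rows, so rows that repeat a pose let the fingers close. It gives the time, the measured TCP pose, the force and the opening at its end, in the units of the state.
- bot.sense(): the state, without advancing time (a new reading comes with each control period).
- eyes.grab_frame(name): name is "scene" or "side" or "wrist"; returns the picture (400x640x3 uint8, red, green, blue); there is no depth.
- eyes.get_calibration(name): a dict with "vertical_fov" (degrees; the focal length in pixels is half the picture's height over the tangent of half this angle, whatever the lens; pixels are square), "cx", "cy" (the principal point, pixels), "R" (3x3) and "t" (3): a world point X has camera coordinates R X + t; the wrist camera has in their place "mount" (4x4, takes a point from camera to tool coordinates, whose origin is the TCP and whose axes are the tool frame's). Camera axes: x right, y down, z forward; pixel columns grow to the right and rows downward; lengths in m; the calibration is good to about 2 mm. A picture is of the moment at which its call begins: read the wrist's pose just before it. get_calibration takes no time and is no camera call.
- workorder.job_done(): hands the job in, once; it reports no verdict.
Trained networks look in the newest picture that a camera, given by its name, has taken for a name from the list of things; names that differ only in an ending like _2 or _b are one class to them, and where a whole thing is asked for, a point or a joint stands for the part that bears it (a point fixed in the world has none). Each returns a list of dicts, best first, with "conf" (0 to 1); they miss things now and then, are a little off and sometimes report something else, mostly with a low value. They report only what shows in the picture. A call takes as long as a camera call. They do not tell look-alikes from the thing itself.
- eyes.search_frame(query, camera): "position" ([column, row] in pixels, amid what is visible of it).
- eyes.cut_out(query, camera): "mask" (400x640 bool, what is visible of it) and "position" ([column, row] in pixels, amid what is visible of it).
- eyes.landmark_of(query, camera): "position" ([column, row] in pixels: a listed point, or the origin of a listed thing).
The state is a dict: "time": time; "joint_pos": joint angles; "joint_vel": joint speeds; "tau": joint torques, N m; "ee_pos": TCP position; "tool_rot": TCP orientation; "contact_force": force on the tool from outside, world axes, zero at the start; "wrist_torque": the same for the moment, N m; "grip_width": finger opening in m.
Only numpy, scipy, OpenCV 4.12 (cv2) and the standard library are available. Lean on these libraries where they do the work, as an engineer would, in place of code of your own. Each camera call takes 0.05 s, during which the arm holds its last target.

TASK

Get the thin brass sleeve ready for cross-drilling: with the fingers roll it along the bed of the drilling jig, pushing its side, until it lies square against the work stop, over the scribed line, and press it there with about 9 N to feel that it is seated. Then push the sliding jaw up behind it until it nips the sleeve with about the same force, and let go, leaving the sleeve held between jaw and stop. The wall is thin and the stop is only finger-tight, so neither ram nor squeeze the sleeve hard, do not lift it off the bed, do not shift the stop, and leave the other things on the bench where they are.

Things in the scene. Friction and masses are not known exactly. Their poses are not given: they have to be found in the camera images.
- jig: Drilling jig bolted to the bench: grey base 400 mm long (x), 176 mm wide (y), flat steel bed 30 mm above the bench. Its x points from the sliding jaw to the work stop. Guide rails 12 mm high run along both sides of the bed, inner faces at y = +-72 mm. Origin: centre of the underside, on the bench.
- mark (a point): Middle of the dark line scribed across the jig's bed (marked by a small drill hole), on the bed's surface, 65 mm ahead (+x) of the jig's origin. A sleeve that touches the stop has its axis straight above this line. Axes as the jig's.
- stop: Work stop at the far end of the bed: dark steel angle block with two brass thumb nuts. Its face towards the sleeve is 112 mm wide, 44 mm high; its foot reaches 64 mm behind that face. Only finger-tight: a push over about 22 N slips it along x. Origin: foot of that face, at its middle, on the bed. Axes as the jig's.
- slide: Sliding jaw at the robot's end: aluminium block 30 mm thick (x), 134 mm wide, 46 mm high, on the rails; saddles beside it reach 62 mm behind its front face. Pushed along the jig's +x by its flat back face; sliding takes about 8 N, and this friction holds it (and the nip) where it is left. Origin: foot of its front face, at its middle, on the bed. Axes as the jig's.
- sleeve: Brass sleeve: oiled tube, 40 mm outer diameter, 110 mm long, 3 mm wall, about 0.3 kg, lying roughly across the bed between sliding jaw and stop, free to roll. 8 to 10 N on its side seats it at the stop and is also a good nip (its friction takes up to 1.5 N of that); less leaves it loose; over 12 N dents it. Origin: its centre, 20 mm above the bed. y: the tube's axis; x and z turn as it rolls.
- nut_big: Dark hexagon nut, 30 mm across flats, 16 mm high, lying on the bed behind the stop. Bystander. Origin: its underside.
- bush: Small steel ring 24 mm across and 20 mm high, on the bed behind the stop. Bystander. Origin: its underside.
- bolt_long: Hexagon bolt with a nut on it, 100 mm long, lying on the bench left of the jig. Bystander. Origin: middle of its axis.
- bolt_short: Darker hexagon bolt with a nut, 70 mm long, lying on the bench right of the jig. Bystander. Origin: middle of its axis.
- wrench: Open-ended spanner 190 mm long, lying on the bench left of the jig. Bystander. Origin: its underside.
- tin: Round open steel tin, 96 mm across and 35 mm high, on the bench right of the jig. Bystander. Origin: its underside.
- oil: Grey oil bottle 60 mm across and 130 mm high, on the bench at the right, near the robot. Bystander. Origin: its underside.
Not all that is in view belongs to the job. There is more than one size of the sleeve; the one meant has the size given above.

How it is judged:
On the way, in this order (a step that is already met when the one before it is completed fails the run):
1. the sleeve, rolled by the fingers, is pressed (over 5 N) and square against the stop for 0.2 s, before the sliding jaw touches it (contact force between sleeve and stop above 5 N and contact force between sleeve and the fingers above 1 N and contact force between sleeve and slide below 0.1 N and angle between the y axis of sleeve and the y axis of jig, either way round below 0.06 rad), for 0.2 s.
2. the sliding jaw nips the sleeve against the stop (over 5 N on both sides) for 0.2 s (contact force between sleeve and slide above 5 N and contact force between sleeve and stop above 5 N), for 0.2 s.
At the end, for the whole second after the job is handed in: The sleeve lies on the jig's bed at rest, its axis within 2 mm of the scribed line and within 0.05 rad of square, nipped between sliding jaw and stop with at least 3 N left on each side, the stop within 1.5 mm of where it was set, and the robot has let go (contact force between sleeve and slide above 3 N and contact force between sleeve and stop above 3 N and x of sleeve in the frame of mark between -0.002 and 0.002 m and z of sleeve in the frame of mark between 0.018 and 0.022 m and angle between the y axis of sleeve and the y axis of jig, either way round below 0.05 rad and distance of stop from where it was at the start of the episode below 0.0015 m and contact force between sleeve and the fingers below 0.1 N and linear speed of sleeve below 0.005 m/s); the robot touches nothing.
It fails at once if more than 12 N pressed on the thin sleeve by stop, jaw or fingers (contact force between sleeve and stop above 12 N or contact force between sleeve and slide above 12 N or contact force between sleeve and the fingers above 12 N).
It fails at once if the stop was shifted by more than 1.5 mm (distance of stop from where it was at the start of the episode above 0.0015 m).
It fails at once if the sleeve was lifted more than 6 mm off the bed (z of sleeve in the frame of mark above 0.026 m).
It fails at once if a bystander was moved by more than 20 mm (distance of any of nut_big, bush, bolt_long, bolt_short, wrench, tin, oil from where it was at the start of the episode above 0.02 m).
It also fails if it takes over 64 s, if anything falls off the work surface, if the arm or the gripper's body presses on something with over 40 N, if the wrist force passes 120 N, or if a joint passes its speed limit or range.

## Working session

There is one attempt and no reset: what is moved stays moved. The work goes in short steps, Python scripts to look and compute and a tool call to move; the robot and the scene stay as the last step left them, time stands still between calls to the robot, and variables do not carry over. Pictures are saved under pics/ and viewed, and the job is handed in when it is done.

Besides the shell and the picture viewer there is one more tool, called after ">>>" as name(argument=value, ...) on one line, values as JSON. apply_moves: Moves the arm, as the interface text tells. Its arguments: {"type":"object","properties":{"targets":{"type":"array","items":{"type":"object","properties":{"dx":{"type":"number"},"dy":{"type":"number"},"dz":{"type":"number"},"rx":{"type":"number"},"ry":{"type":"number"},"rz":{"type":"number"}}}},"hand":{"type":"number"}},"required":["targets"]}

```bash
mkdir -p pics; ls
cat > h.py <<'E'
import numpy as np, cv2
from bench import bot, eyes, workorder
from scipy.spatial.transform import Rotation as Ro
def cam(name, st=None):
    c=eyes.get_calibration(name); f=200/np.tan(np.radians(c["vertical_fov"])/2)
    if "R" in c: R=np.array(c["R"]);t=np.array(c["t"])
    else:
        M=np.array(c["mount"]); Rt=Ro.from_euler('xyz',st["tool_rot"]).as_matrix()
        W=np.eye(4);W[:3,:3]=Rt;W[:3,3]=st["ee_pos"]; C=np.linalg.inv(W@M);R=C[:3,:3];t=C[:3,3]
    return f,c["cx"],c["cy"],R,t
def ray(px,C,z):
    f,cx,cy,R,t=C
    d=R.T@np.array([(px[0]-cx)/f,(px[1]-cy)/f,1]);o=-R.T@t
    return o+d*(z-o[2])/d[2]
def proj(X,C):
    f,cx,cy,R,t=C
    p=R@np.asarray(X)+t; return np.array([cx+f*p[0]/p[2],cy+f*p[1]/p[2]])
E
python3 - <<'E'
from h import *
s=bot.sense()
for k,v in s.items(): print(k,np.round(v,4))
for n in("scene","side","wrist"):
    s=bot.sense(); im=eyes.grab_frame(n); cv2.imwrite(f"pics/{n}0.png",im[:,:,::-1])
    print(n,eyes.get_calibration(n))
    C=cam(n,s)
    for q,z in (("mark",.03),("stop",.03),("slide",.03),("sleeve",.05),("jig",0)):
        r=eyes.landmark_of(q,n)
        for d in r: print(n,q,round(d["conf"],2),np.round(d["position"],1),np.round(ray(d["position"],C,z),4))
E
```

```text
pics
time 0.0
joint_pos [ 1.2119  0.2212  1.5276  0.      1.3947 -0.1261]
joint_vel [-0.0012 -0.0001  0.0006  0.0003  0.0021 -0.0007]
tau [-5.00000e-04 -4.96917e+01 -3.89384e+01 -5.00000e-04  1.17000e-02
  0.00000e+00]
ee_pos [0.144  0.6076 0.2302]
tool_rot [-1.7008  1.5688 -1.9336]
contact_force [ 0.4272 -0.6457  0.6834]
wrist_torque [0.0006 0.0259 0.0139]
grip_width 0.0854
scene {'vertical_fov': 51.529238760799075, 'cx': 320.76497288472376, 'cy': 206.87223729913825, 'R': array([[ 0.0985815 ,  0.99501274,  0.0152099 ],
       [ 0.5902865 , -0.04616432, -0.80587263],
       [-0.80115138,  0.08842233, -0.59189354]]), 't': array([-0.02760163, -0.29844812,  1.50736417])}
scene mark 0.65 [374.9 238.9] [0.6781 0.0853 0.03  ]
scene stop 0.97 [374.7 240.5] [0.6836 0.0837 0.03  ]
scene slide 0.89 [354.1 187.7] [0.4641 0.0722 0.03  ]
scene sleeve 0.84 [364.7 215.8] [0.6156 0.0716 0.05  ]
scene sleeve 0.72 [294.1 267.4] [ 0.7754 -0.1046  0.05  ]
scene sleeve 0.67 [290.  226.4] [ 0.6416 -0.1078  0.05  ]
scene jig 0.7 [366.2 231.2] [0.6136 0.0797 0.    ]
side {'vertical_fov': 47.50831512919721, 
[... 370 characters left out ...]
2 [372.5 241.8] [0.4639 0.0704 0.03  ]
side sleeve 0.89 [315.9 233.5] [0.6021 0.0789 0.05  ]
side sleeve 0.83 [320.5 194.4] [ 0.6082 -0.0664  0.05  ]
side sleeve 0.57 [275.1 187.8] [ 0.7331 -0.078   0.05  ]
side jig 0.81 [317.3 251.1] [0.5971 0.0903 0.    ]
wrist {'vertical_fov': 69.84341668876318, 'cx': 321.0266106851234, 'cy': 199.3132350621434, 'mount': array([[-1.77242509e-04, -3.07260082e-01,  9.51625562e-01,
        -1.43585271e-01],
       [ 9.99999614e-01, -8.73328582e-04, -9.57273260e-05,
        -8.75026107e-05],
       [ 8.60494989e-04,  9.51625178e-01,  3.07260118e-01,
        -7.84751492e-02],
       [ 0.00000000e+00,  0.00000000e+00,  0.00000000e+00,
         1.00000000e+00]])}
```

```bash
python3 -c "
import cv2
for n in('scene','side'):
    a=cv2.imread(f'pics/{n}0.png'); cv2.imwrite(f'pics/{n}0z.png',cv2.resize(a[140:320,220:460],(800,600),interpolation=cv2.INTER_CUBIC))
"
```

```text
(no output)
```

View pics/scene0.png

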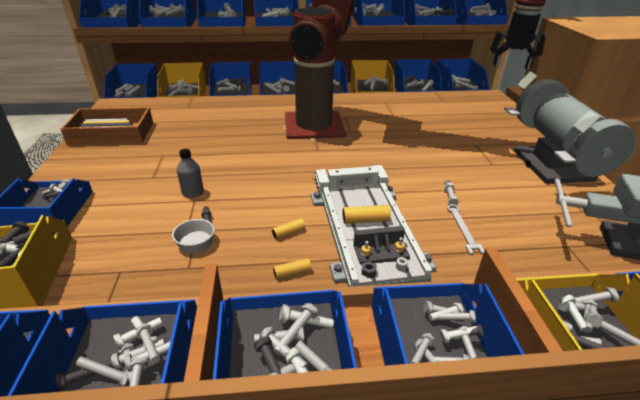

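View pics/side0.png

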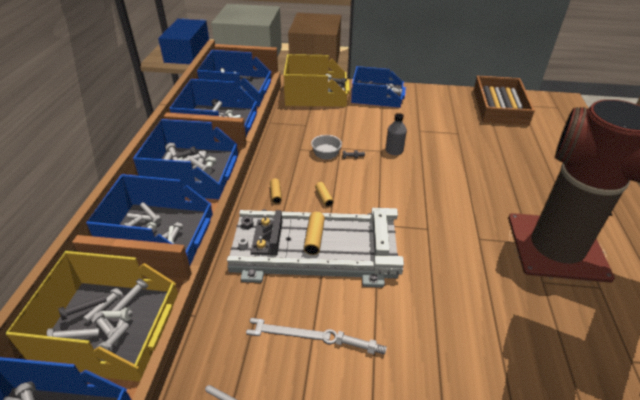

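View pics/scene0z.png

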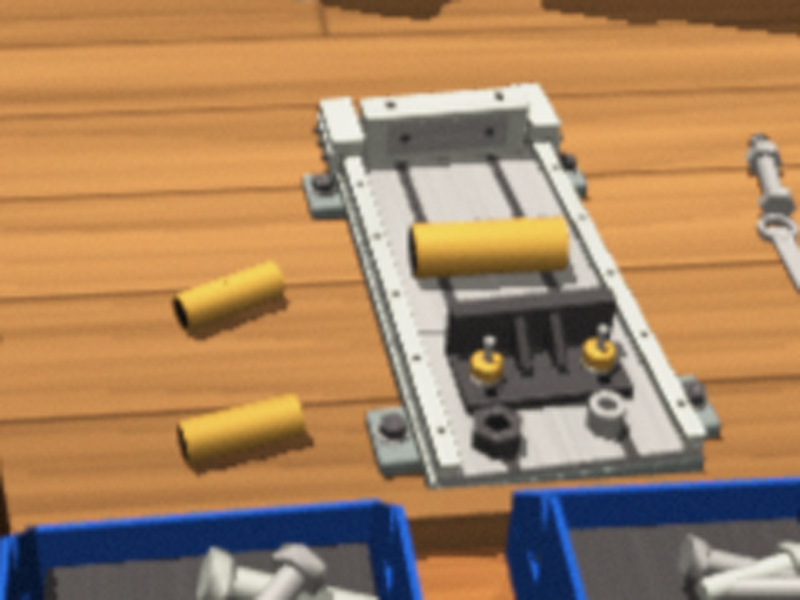

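View pics/side0z.png

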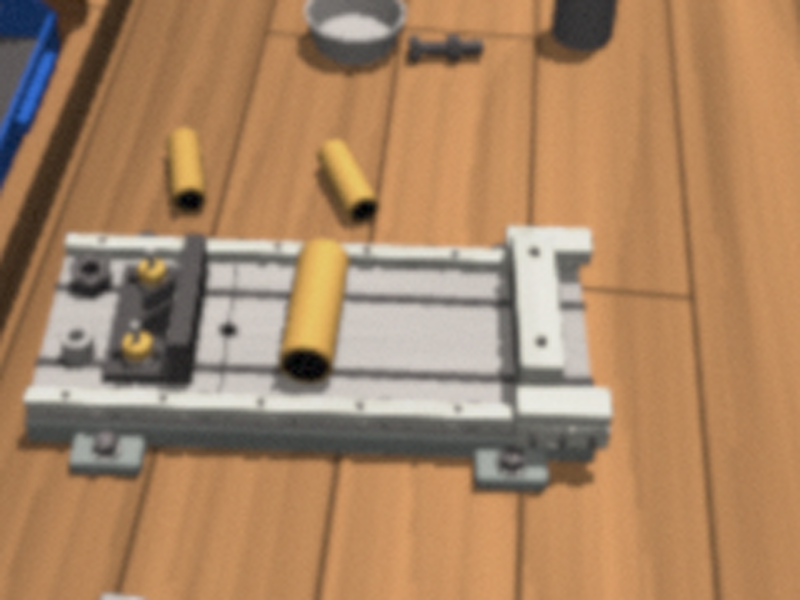

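The scene view shows the jig (cols 315–435), with the big sleeve on its bed at about (367,214). The slide is at (355,178), the stop at (385,245), and two smaller look-alike sleeves lie off the jig at (289,229) and (293,268). The side view shows the drill hole at about (288,239). Next I'll work out the tool axes and a viewing pose for the wrist camera.

```bash
cat >> h.py <<'E'
def tool(s): return Ro.from_euler('xyz',s["tool_rot"]).as_matrix(),np.array(s["ee_pos"])
def plan(pos,yaw,sgn=1):
    # tool x down, tool z along sgn*(cos yaw, sin yaw,0)
    s=bot.sense();R,p=tool(s)
    z=sgn*np.array([np.cos(yaw),np.sin(yaw),0]);x=np.array([0,0,-1.]);y=np.cross(z,x)
    Rd=np.stack([x,y,z],1)
    d=R.T@(np.asarray(pos)-p); r=Ro.from_matrix(R.T@Rd).as_rotvec()
    print("d",np.round(d,4),"r",np.round(r,4),"deg",np.degrees(np.linalg.norm(r)).round(1)); return d,r
E
python3 - <<'E'
from h import *
R,p=tool(bot.sense());print(R.round(3))
plan((.42,.07,.36),.0676,1)
plan((.42,.07,.36),.0676,-1)
E
```

```text
[[ 0.     0.231  0.973]
 [ 0.     0.973 -0.231]
 [-1.     0.    -0.   ]]
d [-0.1287 -0.46    0.3925] r [-0.3004 -0.     -0.    ] deg 17.2
d [-0.1287 -0.46    0.3925] r [ 2.8412 -0.      0.    ] deg 162.8
```

>>> apply_moves(targets=[{"dx":-0.04,"dy":-0.06,"dz":0.05,"rx":-0.05},{"dx":-0.06,"dy":-0.08,"dz":0.07,"rx":-0.08},{"dx":-0.09,"dy":-0.12,"dz":0.1,"rx":-0.11},{"dx":-0.13,"dy":-0.15,"dz":0.13,"rx":-0.14},{"dx":-0.13,"dy":-0.18,"dz":0.16,"rx":-0.17},{"dx":-0.13,"dy":-0.21,"dz":0.19,"rx":-0.2},{"dx":-0.13,"dy":-0.24,"dz":0.21,"rx":-0.22},{"dx":-0.13,"dy":-0.27,"dz":0.235,"rx":-0.24},{"dx":-0.13,"dy":-0.3,"dz":0.26,"rx":-0.26},{"dx":-0.13,"dy":-0.33,"dz":0.285,"rx":-0.28},{"dx":-0.13,"dy":-0.36,"dz":0.31,"rx":-0.3},{"dx":-0.13,"dy":-0.39,"dz":0.335,"rx":-0.3}])

```text
validation failed for argument at $.ta...
```

Run:
```python
from h import *
plan((.42,.07,.36),.0676,1)
```

```text
d [-0.1287 -0.46    0.3925] r [-0.3004 -0.     -0.    ] deg 17.2
```

>>> apply_moves(targets=[{"dx":-0.02,"dy":-0.03,"dz":0.02,"rx":-0.05,"ry":0,"rz":0},{"dx":-0.04,"dy":-0.06,"dz":0.04,"rx":-0.08,"ry":0,"rz":0}], hand=0.7)

```text
time: 1.07
ee_pos: [0.1684, 0.5392, 0.2682]
tool_rot: [-1.868, 1.564, -2.016]
contact_force: [0.8, 0.3, 1.2]
grip_width: 0.0634
```

Run:
```python
from h import *
plan((.42,.07,.36),.0676,1)
```

```text
d [-0.0897 -0.4275  0.318 ] r [-0.2159 -0.0026  0.006 ] deg 12.4
```

>>> apply_moves(targets=[{"dx":-0.03,"dy":-0.03,"dz":0.02,"rx":-0.02,"ry":0,"rz":0},{"dx":-0.06,"dy":-0.05,"dz":0.04,"rx":-0.04,"ry":0,"rz":0},{"dx":-0.08,"dy":-0.08,"dz":0.06,"rx":-0.06,"ry":0,"rz":0},{"dx":-0.09,"dy":-0.11,"dz":0.08,"rx":-0.08,"ry":0,"rz":0},{"dx":-0.09,"dy":-0.14,"dz":0.1,"rx":-0.1,"ry":0,"rz":0},{"dx":-0.09,"dy":-0.17,"dz":0.125,"rx":-0.12,"ry":0,"rz":0},{"dx":-0.09,"dy":-0.2,"dz":0.15,"rx":-0.14,"ry":0,"rz":0},{"dx":-0.09,"dy":-0.23,"dz":0.17,"rx":-0.16,"ry":0,"rz":0},{"dx":-0.09,"dy":-0.26,"dz":0.19,"rx":-0.18,"ry":0,"rz":0},{"dx":-0.09,"dy":-0.29,"dz":0.215,"rx":-0.2,"ry":0,"rz":0},{"dx":-0.09,"dy":-0.32,"dz":0.24,"rx":-0.21,"ry":0,"rz":0},{"dx":-0.09,"dy":-0.35,"dz":0.26,"rx":-0.216,"ry":0,"rz":0}])

```text
time: 2.07
ee_pos: [0.3749, 0.1533, 0.3602]
tool_rot: [-1.888, 1.565, -1.82]
contact_force: [0.8, 0.2, -0.4]
grip_width: 0.0598
```

Run:
```python
from h import *
plan((.42,.07,.36),.0676,1)
```

```text
d [ 0.0006 -0.0862  0.0393] r [ 0.0005 -0.0019  0.0056] deg 0.3
```

>>> apply_moves(targets=[{"dx":0,"dy":-0.03,"dz":0.013,"rx":0,"ry":0,"rz":0.005},{"dx":0,"dy":-0.06,"dz":0.026,"rx":0,"ry":-0.002,"rz":0.005},{"dx":0,"dy":-0.086,"dz":0.039,"rx":0,"ry":-0.002,"rz":0.005},{"dx":0,"dy":-0.086,"dz":0.039,"rx":0,"ry":-0.002,"rz":0.005},{"dx":0,"dy":-0.086,"dz":0.039,"rx":0,"ry":-0.002,"rz":0.005}])

```text
time: 2.48
ee_pos: [0.4199, 0.069, 0.3605]
tool_rot: [-2.268, 1.57, -2.204]
contact_force: [-0.2, 0.1, 0.6]
grip_width: 0.0601
```

Run:
```python
from h import *
n="wrist"
s=bot.sense(); im=eyes.grab_frame(n); cv2.imwrite(f"pics/{n}1.png",im[:,:,::-1])
print(np.round(s["ee_pos"],4),np.round(s["contact_force"],2)); print(tool(s)[0].round(4))
C=cam(n,s)
for q,z in (("mark",.03),("stop",.03),("slide",.03),("sleeve",.05),("jig",0)):
    for d in eyes.landmark_of(q,n): print(n,q,round(d["conf"],2),np.round(d["position"],1),np.round(ray(d["position"],C,z),4))
```

```text
[0.4199 0.069  0.3605] [-0.19  0.12  0.57]
[[-3.000e-04 -6.460e-02  9.979e-01]
 [-4.000e-04  9.979e-01  6.460e-02]
 [-1.000e+00 -4.000e-04 -4.000e-04]]
wrist mark 0.65 [321.3 285.5] [0.6683 0.0851 0.03  ]
wrist stop 0.75 [320.3 293.4] [0.6862 0.0843 0.03  ]
wrist slide 0.59 [317.6 182.7] [0.4649 0.0657 0.03  ]
wrist sleeve 0.84 [220.4 245.8] [ 0.5848 -0.098   0.05  ]
wrist sleeve 0.69 [317.4 262.9] [0.6078 0.0742 0.05  ]
wrist sleeve 0.36 [ 64.9 129.6] [ 0.4002 -0.329   0.05  ]
wrist jig 0.64 [319.6 250.9] [0.6103 0.0781 0.    ]
wrist jig 0.41 [468.7 194.5] [0.4773 0.3445 0.    ]
```

View pics/wrist1.png

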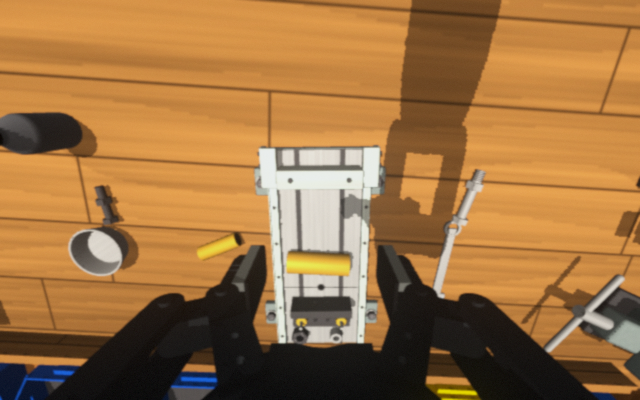

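Run:
```python
from h import *
im=cv2.imread("pics/wrist1.png"); s=bot.sense(); C=cam("wrist",s)
g=cv2.cvtColor(im,cv2.COLOR_BGR2GRAY)
lsd=cv2.createLineSegmentDetector(); L=lsd.detect(g)[0][:,0]
for a in L:
    n=np.hypot(a[2]-a[0],a[3]-a[1])
    if n>25 and 255<a[0]<385 and 140<a[1]<345 and abs(a[2]-a[0])<12:
        z=.042
        P=ray(a[:2],C,z);Q=ray(a[2:],C,z);d=Q-P
        print(np.round(a,1),np.round(P[:2],4),np.round(Q[:2],4),"yaw",np.round(np.arctan(d[1]/d[0]),4))
for h in [(320.7,286.8)]: print(ray(h,C,.03))
w=cv2.resize(im[140:350,240:400],(640,840)); cv2.imwrite("pics/w1z.png",cv2.resize(im[140:350,240:400],(457,600),interpolation=cv2.INTER_CUBIC))
```

```text
[363.  339.4 367.9 229.3] [0.7804 0.1807] [0.5397 0.1617] yaw 0.0788
[338.4 249.4 339.2 190.6] [0.5824 0.1134] [0.4727 0.1052] yaw 0.0747
[275.7 308.1 277.7 340.6] [0.7169 0.0036] [0.7954 0.0093] yaw 0.0724
[284.7 339.4 275.8 188. ] [0.7914 0.0231] [ 0.4756 -0.0011] yaw 0.0768
[258.7 149.3 261.2 186.8] [ 0.4128 -0.03  ] [ 0.4752 -0.0257] yaw 0.0692
[376.  275.6 375.7 241.9] [0.6316 0.1878] [0.5629 0.1785] yaw 0.1352
[300.  190.6 301.7 246.9] [0.4773 0.0394] [0.5821 0.0474] yaw 0.0764
[268.3 239.4 268.8 283.2] [ 0.5713 -0.0125] [ 0.6617 -0.0105] yaw 0.0219
[343.5 219.4 343.3 248.1] [0.524  0.1173] [0.5793 0.1219] yaw 0.0841
[296.9 245.7 294.8 190.6] [0.5802 0.0387] [0.4778 0.0308] yaw 0.0771
[281.1 223.1 283.9 271.9] [0.5385 0.0094] [0.6356 0.0171] yaw 0.0791
[284.8 286.8 287.8 339.4] [0.6677 0.0197] [0.7908 0.0295] yaw 0.0791
[279.6 190.6 281.2 220.7] [0.4797 0.0053] [0.5339 0.0094] yaw 0.0759
[267.4 188.3 271.2 239.5] [ 0.477  -0.0152] [ 0.5712 -0.0074] yaw 0.0819
[383.  163.1 389.1 125.2] [0.4213 0.1722] [0.3611 0.1735] yaw -0.0227
[361.8 221.9 357.6 339.4] [0.5264 0.1495] [0.7811 0.1699] yaw 0.0799
[357.  283.1 359.3 218.1] [0.6502 0.1544] [0.5198 0.1443] yaw 0.0777
[267.1 145.6 267.1  94.4] [ 0.4061 -0.0166] [ 0.3289 -0.0174] yaw 0.0101
[354.6 338.1 355.9 308.1] [0.7783 0.1634] [0.7062 0.1584] yaw 0.0695
[0.67125896 0.08766067 0.03      ]
```

View pics/w1z.png

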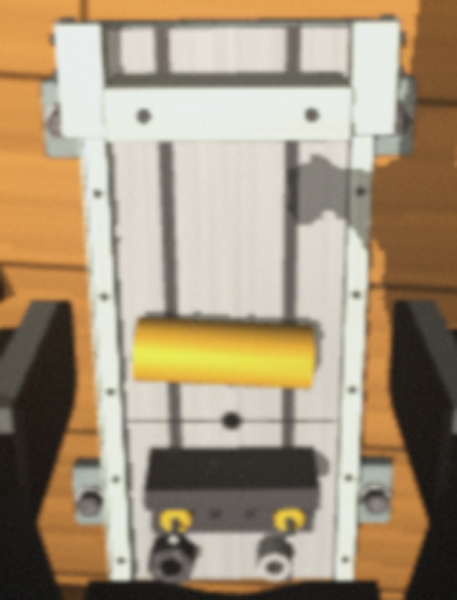

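The wrist view shows the drill hole at (321,287) and the sleeve's centre at (319,263). The sleeve is tilted about 0.07 rad from square and sits about 7 mm right of the jig's centreline. The rail edges give a jig yaw of about 0.077. Next I'll go down into the gap between slide and sleeve.

Run:
```python
from h import *
plan((.535,.0705,.10),.077,1)
plan((.535,.0705,.037),.077,1)
```

```text
d [ 0.2609 -0.0086  0.1152] r [-0.0069  0.0006  0.0005] deg 0.4
d [ 0.3239 -0.0086  0.1152] r [-0.0069  0.0006  0.0005] deg 0.4
```

Run:
```python
from h import *
R=np.array([[-3e-4,-6.46e-2,.9979],[-4e-4,.9979,.0646],[-1,-4e-4,-4e-4]])
s={"ee_pos":[.4199,.069,.3605],"tool_rot":Ro.from_matrix(R).as_euler('xyz')}
C=cam("wrist",s)
for n,a,z in (("L",[284.7,339.4,275.8,188.],.042),("R",[361.8,221.9,357.6,339.4],.042),("l",[297,245.7,294.8,190.6],.03),("hole",[320.7,286.8,320.7,286.8],.03)):
    P=ray(a[:2],C,z);Q=ray(a[2:],C,z);d=Q-P
    print(n,np.round(P[:2],4),np.round(Q[:2],4),"yaw",np.round(np.arctan(d[1]/d[0]),4))
# sleeve mask
im=cv2.imread("pics/wrist1.png"); hsv=cv2.cvtColor(im,cv2.COLOR_BGR2HSV)
m=cv2.inRange(hsv,(18,120,90),(35,255,255)); m[:250]=0;m[278:]=0;m[:,:280]=0;m[:,358:]=0
pts=cv2.findNonZero(m).reshape(-1,2).astype(float); print(len(pts),pts.min(0),pts.max(0))
W=np.array([ray(p,C,.055) for p in pts])[:,:2]; c=W.mean(0); e,v=np.linalg.eigh(np.cov((W-c).T)); print(c,v[:,1],np.arctan(-v[0,1]/v[1,1]))
s=bot.sense();print(tool(s)[0].round(4))
plan((.535,.0705,.10),.0715,1)
```

```text
L [0.7906 0.0191] [ 0.4753 -0.0036] yaw 0.072
R [0.527  0.1466] [0.7813 0.1655] yaw 0.0743
l [0.5863 0.0352] [0.4814 0.0274] yaw 0.0741
hole [0.6712 0.0841] [0.6712 0.0841] yaw nan
1340 [287. 251.] [350. 275.]
[0.6056177  0.07536362] [-0.00507789  0.99998711] 0.005077912899558151
[[ 6.000e-04 -7.000e-02  9.975e-01]
 [-5.000e-04  9.975e-01  7.000e-02]
 [-1.000e+00 -5.000e-04  6.000e-04]]
d [ 0.2609 -0.0086  0.1152] r [-0.0014  0.0006  0.0005] deg 0.1<stdin>:7: RuntimeWarning: invalid value encountered in scalar divide
```

>>> apply_moves(targets=[{"dx":0.03,"dy":-0.001,"dz":0.02,"rx":-0.002,"ry":0,"rz":0},{"dx":0.05,"dy":-0.002,"dz":0.045,"rx":-0.002,"ry":0,"rz":0},{"dx":0.07,"dy":-0.004,"dz":0.07,"rx":-0.002,"ry":0,"rz":0},{"dx":0.1,"dy":-0.006,"dz":0.09,"rx":-0.002,"ry":0,"rz":0},{"dx":0.13,"dy":-0.008,"dz":0.105,"rx":-0.002,"ry":0,"rz":0},{"dx":0.16,"dy":-0.0086,"dz":0.115,"rx":-0.002,"ry":0,"rz":0},{"dx":0.19,"dy":-0.0086,"dz":0.115,"rx":-0.002,"ry":0,"rz":0},{"dx":0.22,"dy":-0.0086,"dz":0.115,"rx":-0.002,"ry":0,"rz":0},{"dx":0.25,"dy":-0.0086,"dz":0.115,"rx":-0.002,"ry":0,"rz":0},{"dx":0.26,"dy":-0.0086,"dz":0.115,"rx":-0.002,"ry":0,"rz":0},{"dx":0.26,"dy":-0.0086,"dz":0.115,"rx":-0.002,"ry":0,"rz":0}])

```text
time: 3.7
ee_pos: [0.532, 0.0713, 0.0977]
tool_rot: [3.128, 1.565, -3.082]
contact_force: [0.1, 0.5, 0.4]
grip_width: 0.0598
```

Run:
```python
from h import *
im=eyes.grab_frame("side"); cv2.imwrite("pics/side2.png",cv2.resize(im[140:320,220:460,::-1],(800,600),interpolation=cv2.INTER_CUBIC))
s=bot.sense();print(s["time"],s["ee_pos"],s["contact_force"])
plan((.535,.0703,.037),.0725,1)
```

```text
3.75 [0.53387028 0.07113513 0.10022983] [-0.0465001   0.33196594  0.0052032 ]
d [ 0.0632 -0.0009  0.0012] r [ 0.0006 -0.002   0.0003] deg 0.1
```

View pics/side2.png

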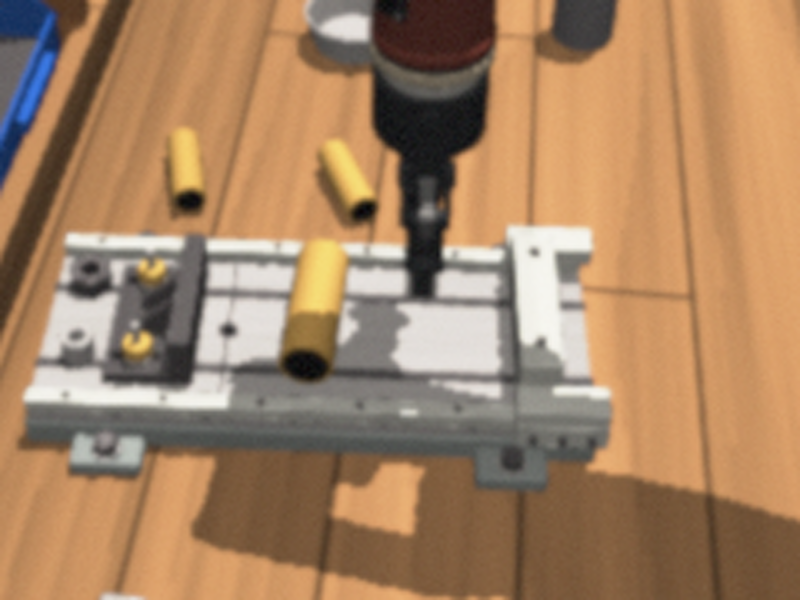

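The side view shows the fingers above the bed at about (345,225), clear between the sleeve (zoom 315,310) and the slide (540,300). Now I'll lower them to z≈0.04.

>>> apply_moves(targets=[{"dx":0.02,"dy":-0.001,"dz":0.001,"rx":0,"ry":-0.002,"rz":0},{"dx":0.035,"dy":-0.001,"dz":0.001,"rx":0,"ry":-0.002,"rz":0},{"dx":0.048,"dy":-0.001,"dz":0.001,"rx":0,"ry":-0.002,"rz":0},{"dx":0.056,"dy":-0.001,"dz":0.001,"rx":0,"ry":-0.002,"rz":0},{"dx":0.06,"dy":-0.001,"dz":0.001,"rx":0,"ry":-0.002,"rz":0},{"dx":0.062,"dy":-0.001,"dz":0.001,"rx":0,"ry":-0.002,"rz":0},{"dx":0.062,"dy":-0.001,"dz":0.001,"rx":0,"ry":-0.002,"rz":0}])

```text
time: 4.33
ee_pos: [0.5357, 0.0703, 0.0392]
tool_rot: [-0.281, 1.569, -0.207]
contact_force: [0.0, -0.5, -0.5]
grip_width: 0.0598
```

Run:
```python
from h import *
im=eyes.grab_frame("side"); cv2.imwrite("pics/side3.png",cv2.resize(im[140:320,220:460,::-1],(800,600),interpolation=cv2.INTER_CUBIC))
s=bot.sense();print(s["time"],s["ee_pos"],s["contact_force"])
plan((.535,.0703,.037),.0725,1)
```

```text
4.3833 [0.53569769 0.0702586  0.0393539 ] [0.06098996 0.36480668 0.12192657]
d [ 0.0024  0.0001 -0.0007] r [0.0007 0.0017 0.0004] deg 0.1
```

View pics/side3.png

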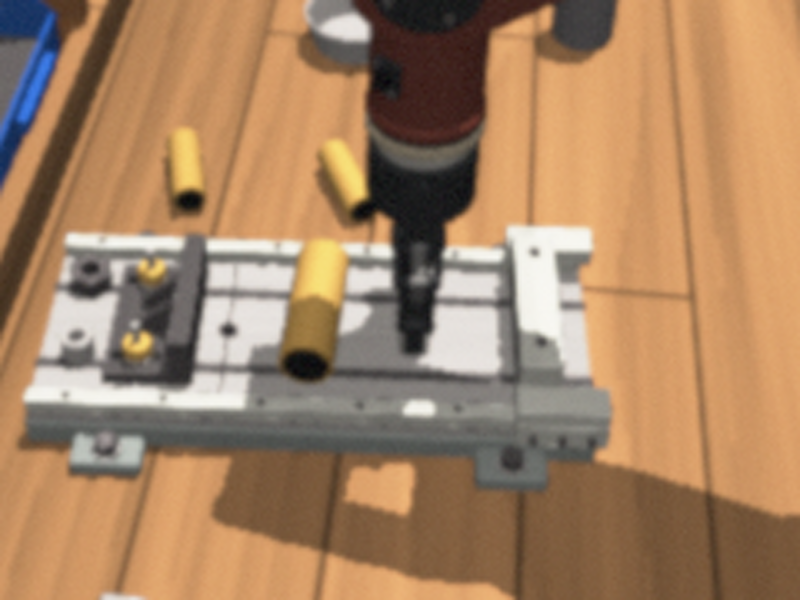

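>>> apply_moves(targets=[{"dx":0.001,"dy":0,"dz":0.006,"rx":0.001,"ry":0.002,"rz":0},{"dx":0.001,"dy":0,"dz":0.014,"rx":0.001,"ry":0.002,"rz":0},{"dx":0.001,"dy":0,"dz":0.02,"rx":0.001,"ry":0.002,"rz":0},{"dx":0.001,"dy":0,"dz":0.024,"rx":0.001,"ry":0.002,"rz":0},{"dx":0.001,"dy":0,"dz":0.026,"rx":0.001,"ry":0.002,"rz":0},{"dx":0.001,"dy":0,"dz":0.028,"rx":0.001,"ry":0.002,"rz":0},{"dx":0.001,"dy":0,"dz":0.03,"rx":0.001,"ry":0.002,"rz":0},{"dx":0.001,"dy":0,"dz":0.032,"rx":0.001,"ry":0.002,"rz":0},{"dx":0.001,"dy":0,"dz":0.034,"rx":0.001,"ry":0.002,"rz":0},{"dx":0.001,"dy":0,"dz":0.036,"rx":0.001,"ry":0.002,"rz":0},{"dx":0.001,"dy":0,"dz":0.038,"rx":0.001,"ry":0.002,"rz":0},{"dx":0.001,"dy":0,"dz":0.04,"rx":0.001,"ry":0.002,"rz":0}])

```text
time: 5.38
ee_pos: [0.5757, 0.0732, 0.0384]
tool_rot: [-2.277, 1.57, -2.205]
contact_force: [-0.9, -0.5, 0.1]
grip_width: 0.0599
```

Run:
```python
from h import *
for n in("side","wrist"):
  im=eyes.grab_frame(n); cv2.imwrite(f"pics/{n}4.png",cv2.resize(im[140:320,220:460,::-1],(800,600),interpolation=cv2.INTER_CUBIC) if n=="side" else im[:,:,::-1])
s=bot.sense();print(s["time"],s["ee_pos"],s["contact_force"])
plan((.575,.0732,.038),.0725,1)
```

```text
5.4833 [0.57598691 0.07320215 0.03853626] [ 0.15446231 -1.01672433 -0.58663453]
d [ 0.0005  0.0001 -0.001 ] r [-0.0002  0.0002  0.0005] deg 0.0
```

View pics/side4.png

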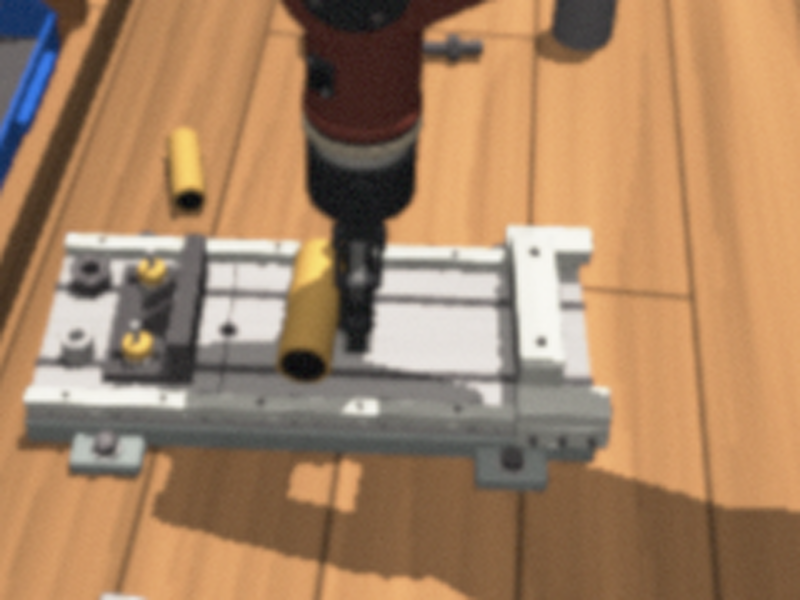

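View pics/wrist4.png

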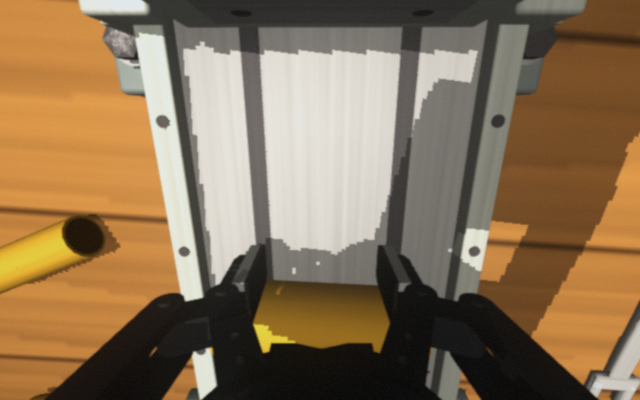

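The side view shows the fingers at the sleeve's back (zoom 345,300), and in the wrist view the tool is parallel to the rails. I'll roll the sleeve slowly.

>>> apply_moves(targets=[{"dx":0,"dy":0,"dz":0.002,"rx":0,"ry":0,"rz":0},{"dx":0,"dy":0,"dz":0.004,"rx":0,"ry":0,"rz":0},{"dx":0,"dy":0,"dz":0.006,"rx":0,"ry":0,"rz":0},{"dx":0,"dy":0,"dz":0.008,"rx":0,"ry":0,"rz":0},{"dx":0,"dy":0,"dz":0.01,"rx":0,"ry":0,"rz":0},{"dx":0,"dy":0,"dz":0.012,"rx":0,"ry":0,"rz":0},{"dx":0,"dy":0,"dz":0.014,"rx":0,"ry":0,"rz":0},{"dx":0,"dy":0,"dz":0.016,"rx":0,"ry":0,"rz":0},{"dx":0,"dy":0,"dz":0.018,"rx":0,"ry":0,"rz":0},{"dx":0,"dy":0,"dz":0.02,"rx":0,"ry":0,"rz":0},{"dx":0,"dy":0,"dz":0.022,"rx":0,"ry":0,"rz":0},{"dx":0,"dy":0,"dz":0.024,"rx":0,"ry":0,"rz":0}])

```text
time: 6.48
ee_pos: [0.6001, 0.0749, 0.0385]
tool_rot: [-1.368, 1.57, -1.296]
contact_force: [-0.4, -0.2, 0.0]
grip_width: 0.0599
```

Run:
```python
from h import *
for n in("side","scene"):
  im=eyes.grab_frame(n); cv2.imwrite(f"pics/{n}5.png",cv2.resize(im[140:320,220:460,::-1],(800,600),interpolation=cv2.INTER_CUBIC))
s=bot.sense();print(s["time"],s["ee_pos"],s["contact_force"])
plan((.60,.075,.038),.0725,1)
```

```text
6.5833 [0.60031035 0.07490622 0.03860416] [ 0.24136553 -0.50217262  0.33945759]
d [ 0.0006  0.0001 -0.0003] r [-0.0003  0.0005  0.0005] deg 0.0
```

View pics/side5.png

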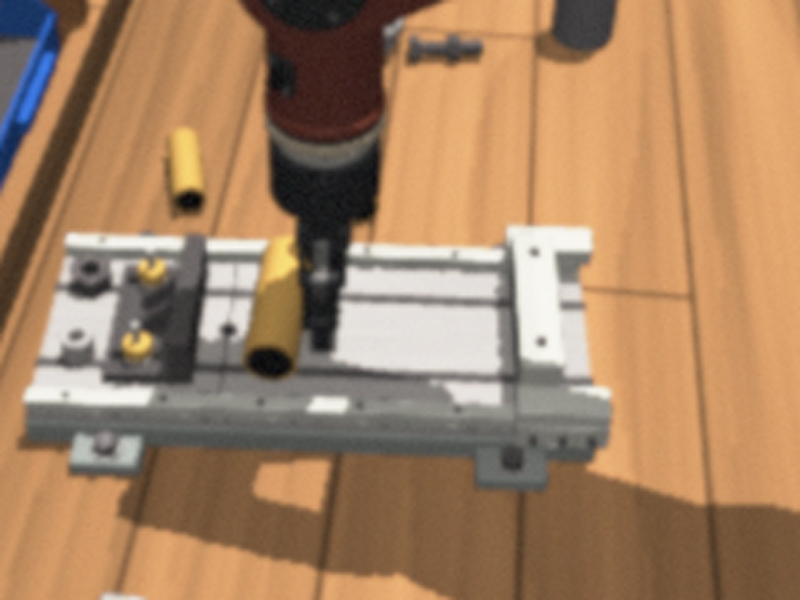

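View pics/scene5.png

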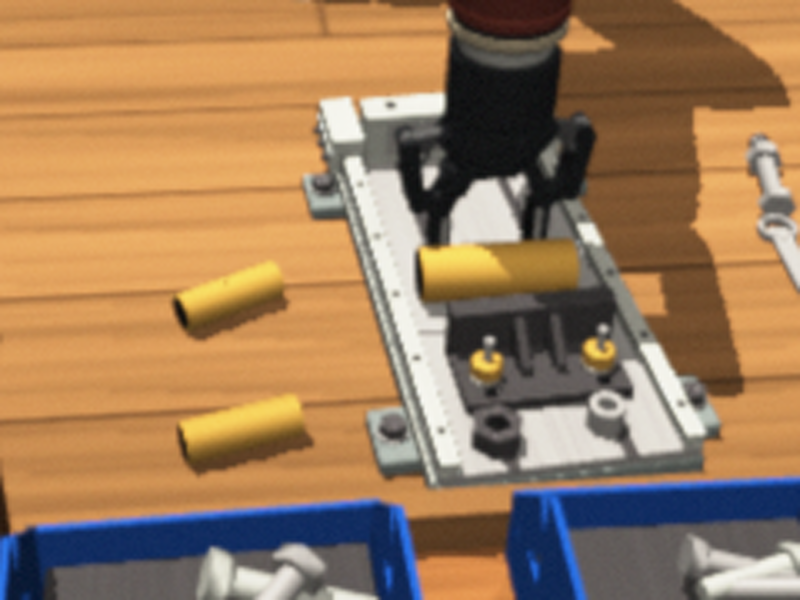

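The side view shows the sleeve rolling ahead of the fingers (zoom 275,310) and square. The scene view shows the same, with both fingers behind it. About 40 mm remain.

>>> apply_moves(targets=[{"dx":0,"dy":0,"dz":0.002,"rx":0,"ry":0,"rz":0},{"dx":0,"dy":0,"dz":0.004,"rx":0,"ry":0,"rz":0},{"dx":0,"dy":0,"dz":0.006,"rx":0,"ry":0,"rz":0},{"dx":0,"dy":0,"dz":0.008,"rx":0,"ry":0,"rz":0},{"dx":0,"dy":0,"dz":0.01,"rx":0,"ry":0,"rz":0},{"dx":0,"dy":0,"dz":0.012,"rx":0,"ry":0,"rz":0},{"dx":0,"dy":0,"dz":0.014,"rx":0,"ry":0,"rz":0},{"dx":0,"dy":0,"dz":0.016,"rx":0,"ry":0,"rz":0},{"dx":0,"dy":0,"dz":0.018,"rx":0,"ry":0,"rz":0},{"dx":0,"dy":0,"dz":0.02,"rx":0,"ry":0,"rz":0},{"dx":0,"dy":0,"dz":0.022,"rx":0,"ry":0,"rz":0},{"dx":0,"dy":0,"dz":0.024,"rx":0,"ry":0,"rz":0}])

```text
time: 7.58
ee_pos: [0.6245, 0.0767, 0.0386]
tool_rot: [-0.726, 1.57, -0.654]
contact_force: [1.3, 0.3, -0.1]
grip_width: 0.0598
```

Run:
```python
from h import *
for n in("side",):
  im=eyes.grab_frame(n); cv2.imwrite(f"pics/{n}6.png",cv2.resize(im[140:320,220:460,::-1],(800,600),interpolation=cv2.INTER_CUBIC))
s=bot.sense();print(s["time"],s["ee_pos"],s["contact_force"])
plan((.624,.0767,.038),.0725,1)
```

```text
7.6333 [0.6248533  0.07665582 0.03874679] [0.30839997 0.10380602 0.52746608]
d [ 0.0007  0.0001 -0.0008] r [-0.0003  0.0011  0.0005] deg 0.1
```

View pics/side6.png

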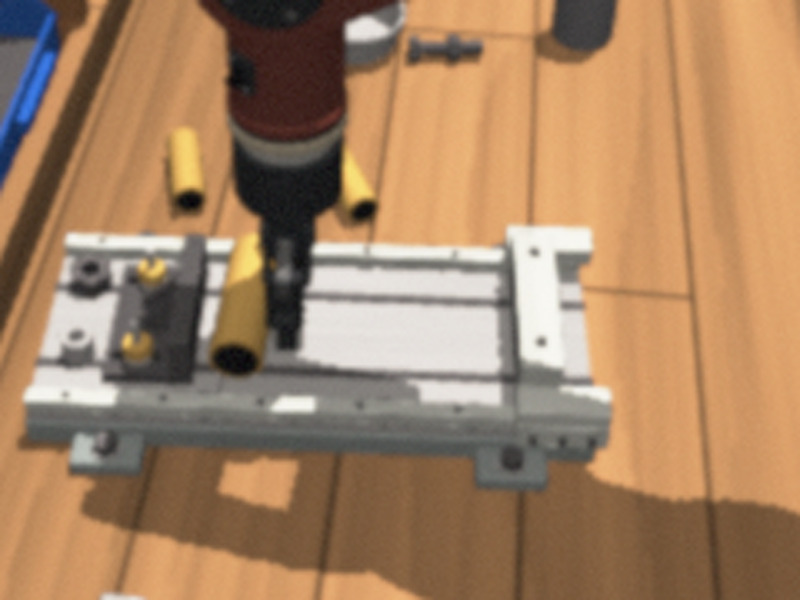

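>>> apply_moves(targets=[{"dx":0,"dy":0,"dz":0.001,"rx":0,"ry":0,"rz":0},{"dx":0,"dy":0,"dz":0.002,"rx":0,"ry":0,"rz":0},{"dx":0,"dy":0,"dz":0.003,"rx":0,"ry":0,"rz":0},{"dx":0,"dy":0,"dz":0.004,"rx":0,"ry":0,"rz":0},{"dx":0,"dy":0,"dz":0.005,"rx":0,"ry":0,"rz":0},{"dx":0,"dy":0,"dz":0.006,"rx":0,"ry":0,"rz":0},{"dx":0,"dy":0,"dz":0.007,"rx":0,"ry":0,"rz":0},{"dx":0,"dy":0,"dz":0.008,"rx":0,"ry":0,"rz":0}])

```text
time: 8.3
ee_pos: [0.6329, 0.0772, 0.0387]
tool_rot: [-0.504, 1.57, -0.432]
contact_force: [-1.1, 0.7, 0.6]
grip_width: 0.0594
```

Run:
```python
from h import *
for n in("side","scene"):
  im=eyes.grab_frame(n); cv2.imwrite(f"pics/{n}7.png",cv2.resize(im[180:270,240:360,::-1] if n=="side" else im[180:270,320:440,::-1],(800,600),interpolation=cv2.INTER_CUBIC))
s=bot.sense();print(s["time"],s["ee_pos"],s["contact_force"])
plan((.632,.0773,.038),.0725,1)
```

```text
8.4 [0.63303281 0.07722022 0.0387845 ] [ 0.46726878 -0.55430134 -0.11528097]
d [ 0.0008  0.0002 -0.001 ] r [-0.0003  0.0013  0.0005] deg 0.1
```

View pics/side7.png

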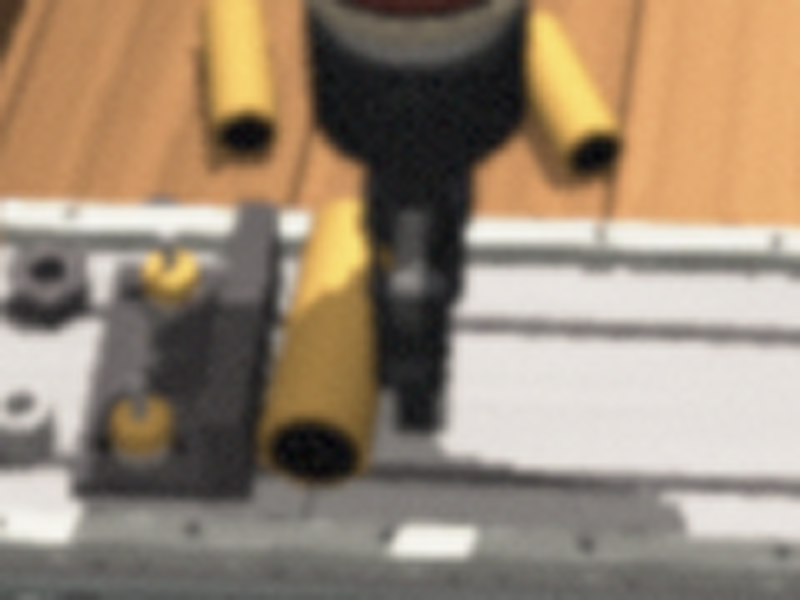

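View pics/scene7.png

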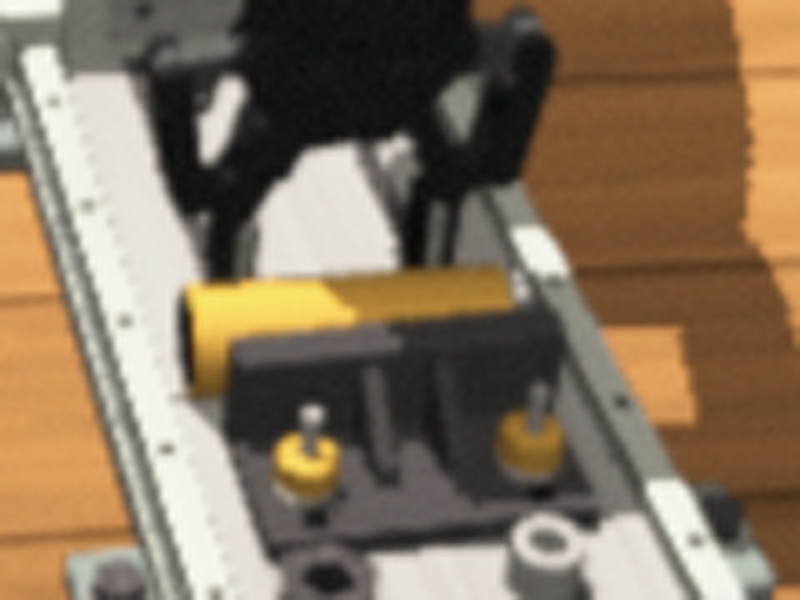

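>>> apply_moves(targets=[{"dx":0,"dy":0,"dz":0.0005,"rx":0,"ry":0,"rz":0},{"dx":0,"dy":0,"dz":0.001,"rx":0,"ry":0,"rz":0},{"dx":0,"dy":0,"dz":0.0015,"rx":0,"ry":0,"rz":0},{"dx":0,"dy":0,"dz":0.002,"rx":0,"ry":0,"rz":0}])

```text
time: 8.73
ee_pos: [0.635, 0.0773, 0.0388]
tool_rot: [-0.412, 1.569, -0.34]
contact_force: [-0.1, -0.4, -0.1]
grip_width: 0.06
```

>>> apply_moves(targets=[{"dx":0,"dy":0,"dz":0.0005,"rx":0,"ry":0,"rz":0},{"dx":0,"dy":0,"dz":0.001,"rx":0,"ry":0,"rz":0}])

```text
time: 8.9
ee_pos: [0.6359, 0.0774, 0.0387]
tool_rot: [-0.565, 1.57, -0.493]
contact_force: [-0.6, -0.3, 0.4]
grip_width: 0.0599
```

>>> apply_moves(targets=[{"dx":0,"dy":0,"dz":0.0005,"rx":0,"ry":0,"rz":0},{"dx":0,"dy":0,"dz":0.001,"rx":0,"ry":0,"rz":0}])

```text
time: 9.07
ee_pos: [0.6369, 0.0775, 0.0387]
tool_rot: [-0.706, 1.57, -0.634]
contact_force: [-1.0, 0.7, 0.6]
grip_width: 0.0597
```

>>> apply_moves(targets=[{"dx":0,"dy":0,"dz":0.0005,"rx":0,"ry":0,"rz":0}])

```text
time: 9.15
ee_pos: [0.6373, 0.0775, 0.0386]
tool_rot: [-0.863, 1.57, -0.791]
contact_force: [-0.9, 0.2, 0.2]
grip_width: 0.0597
```

>>> apply_moves(targets=[{"dx":0,"dy":0,"dz":0.0005,"rx":0,"ry":0,"rz":0}])

```text
time: 9.23
ee_pos: [0.6379, 0.0775, 0.0386]
tool_rot: [-1.003, 1.57, -0.931]
contact_force: [-0.6, -0.5, 0.3]
grip_width: 0.06
```

>>> apply_moves(targets=[{"dx":0,"dy":0,"dz":0.0005,"rx":0,"ry":0,"rz":0}])

```text
time: 9.32
ee_pos: [0.6384, 0.0776, 0.0386]
tool_rot: [-1.113, 1.57, -1.041]
contact_force: [-0.8, -0.4, 1.0]
grip_width: 0.06
```

Run:
```python
from h import *
for n in("side",):
  im=eyes.grab_frame(n); cv2.imwrite(f"pics/{n}8.png",cv2.resize(im[180:270,240:360,::-1] if n=="side" else im[180:270,320:440,::-1],(800,600),interpolation=cv2.INTER_CUBIC))
s=bot.sense();print(s["time"],s["ee_pos"],s["contact_force"])
plan((.637,.0775,.038),.0725,1)
```

```text
9.3667 [0.63850044 0.07758888 0.03862555] [-0.54390963  0.39875533 -0.61973773]
d [ 0.0006  0.     -0.0015] r [-0.0004  0.0005  0.0006] deg 0.0
```

View pics/side8.png

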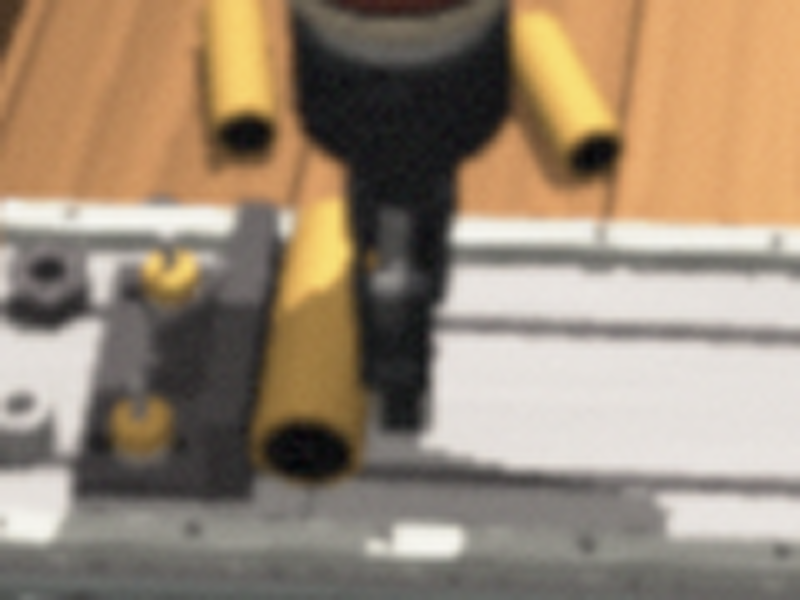

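The side view shows the sleeve's front edge (zoom about 258,430) within a few mm of the stop's face (about 252). I'll keep going in 0.5 mm steps.

>>> apply_moves(targets=[{"dx":0,"dy":0,"dz":0.0005,"rx":0,"ry":0,"rz":0},{"dx":0,"dy":0,"dz":0.001,"rx":0,"ry":0,"rz":0}])

```text
time: 9.53
ee_pos: [0.6395, 0.0777, 0.0386]
tool_rot: [-0.924, 1.57, -0.852]
contact_force: [-0.6, -0.1, 0.2]
grip_width: 0.0601
```

>>> apply_moves(targets=[{"dx":0,"dy":0,"dz":0.0005,"rx":0,"ry":0,"rz":0}])

```text
time: 9.62
ee_pos: [0.6397, 0.0777, 0.0385]
tool_rot: [-2.354, 1.57, -2.282]
contact_force: [-3.2, -0.2, 1.9]
grip_width: 0.0598
```

>>> apply_moves(targets=[{"dx":0,"dy":0,"dz":0.0005,"rx":0,"ry":0,"rz":0}])

```text
time: 9.7
ee_pos: [0.6397, 0.0777, 0.0383]
tool_rot: [-2.854, 1.569, -2.781]
contact_force: [-2.9, -0.8, 1.3]
grip_width: 0.0601
```

>>> apply_moves(targets=[{"dx":0,"dy":0,"dz":0.0004,"rx":0,"ry":0,"rz":0}])

```text
time: 9.78
ee_pos: [0.6396, 0.0777, 0.0382]
tool_rot: [-2.983, 1.568, -2.91]
contact_force: [-3.9, -0.2, 1.7]
grip_width: 0.06
```

>>> apply_moves(targets=[{"dx":0,"dy":0,"dz":0.0004,"rx":0,"ry":0,"rz":0}])

```text
time: 9.87
ee_pos: [0.6396, 0.0777, 0.038]
tool_rot: [-3.021, 1.567, -2.949]
contact_force: [-3.5, 0.1, 0.9]
grip_width: 0.0597
```

>>> apply_moves(targets=[{"dx":0,"dy":0,"dz":0.0005,"rx":0,"ry":0,"rz":0},{"dx":0,"dy":0,"dz":0.0006,"rx":0,"ry":0,"rz":0},{"dx":0,"dy":0,"dz":0.0007,"rx":0,"ry":0,"rz":0}])

```text
time: 10.12
ee_pos: [0.6397, 0.0778, 0.0377]
tool_rot: [-3.069, 1.565, -2.997]
contact_force: [-5.2, -1.0, 2.1]
grip_width: 0.0596
```

>>> apply_moves(targets=[{"dx":0,"dy":0,"dz":0.0007,"rx":0,"ry":0,"rz":0},{"dx":0,"dy":0,"dz":0.0009,"rx":0,"ry":0,"rz":0},{"dx":0,"dy":0,"dz":0.001,"rx":0,"ry":0,"rz":0}])

```text
time: 10.37
ee_pos: [0.6396, 0.0779, 0.0373]
tool_rot: [-3.098, 1.563, -3.026]
contact_force: [-7.1, -1.0, 2.4]
grip_width: 0.0597
```

>>> apply_moves(targets=[{"dx":0,"dy":0,"dz":0.001,"rx":0,"ry":0,"rz":0},{"dx":0,"dy":0,"dz":0.0011,"rx":0,"ry":0,"rz":0},{"dx":0,"dy":0,"dz":0.0012,"rx":0,"ry":0,"rz":0},{"dx":0,"dy":0,"dz":0.0012,"rx":0,"ry":0,"rz":0},{"dx":0,"dy":0,"dz":0.0012,"rx":0,"ry":0,"rz":0}])

```text
time: 10.78
ee_pos: [0.6396, 0.078, 0.0369]
tool_rot: [-3.118, 1.56, -3.046]
contact_force: [-7.4, -0.9, 2.6]
grip_width: 0.0597
```

Run:
```python
from h import *
F=[]
for n in("side","scene","side"):
  im=eyes.grab_frame(n); cv2.imwrite(f"pics/{n}9.png",cv2.resize(im[180:270,240:360,::-1] if n=="side" else im[180:270,320:440,::-1],(800,600),interpolation=cv2.INTER_CUBIC))
  s=bot.sense();print(s["time"],s["ee_pos"],s["contact_force"])
plan((.6385,.0775,.038),.0725,1)
```

```text
10.8333 [0.63963949 0.0779572  0.03695023] [-7.76681611 -1.3114461   2.51692514]
10.8833 [0.63960157 0.07797215 0.0369197 ] [-5.92789274 -0.29466321  2.86283527]
10.9333 [0.63961871 0.07795221 0.03695747] [-7.91677877  0.7125261   3.4161674 ]
d [-0.001  -0.0004 -0.0012] r [ 0.0002 -0.0105  0.0003] deg 0.6
```

View pics/side9.png

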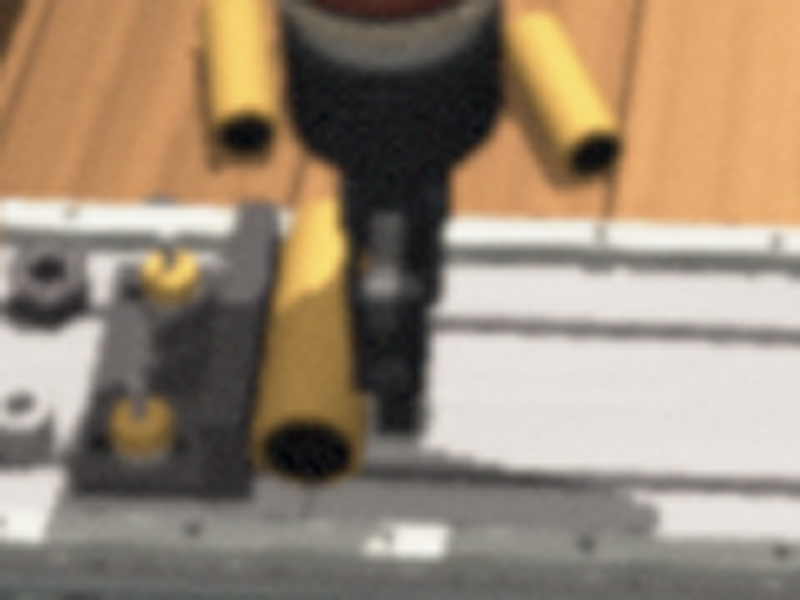

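View pics/scene9.png

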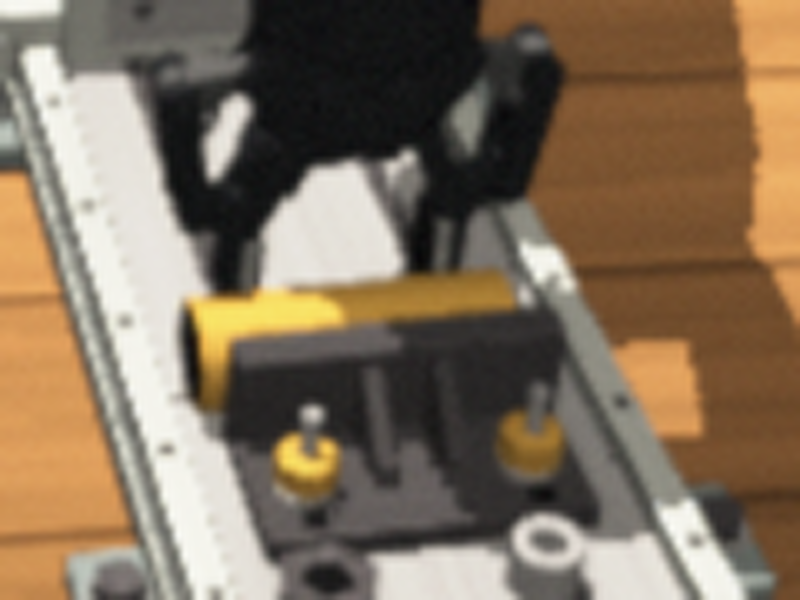

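The sleeve lies against the stop in both views, parallel to its face, and the stop has not moved. The reading is about 7.7 N along x, so I'll add a little.

>>> apply_moves(targets=[{"dx":0,"dy":0,"dz":0.0012,"rx":0,"ry":0,"rz":0},{"dx":0,"dy":0,"dz":0.0013,"rx":0,"ry":0,"rz":0},{"dx":0,"dy":0,"dz":0.0014,"rx":0,"ry":0,"rz":0},{"dx":0,"dy":0,"dz":0.0014,"rx":0,"ry":0,"rz":0},{"dx":0,"dy":0,"dz":0.0014,"rx":0,"ry":0,"rz":0}])

```text
time: 11.35
ee_pos: [0.6396, 0.078, 0.0364]
tool_rot: [-3.131, 1.557, -3.059]
contact_force: [-7.5, -1.5, 3.0]
grip_width: 0.0598
```

Run:
```python
from h import *
for n in("side","scene","side"):
  im=eyes.grab_frame(n)
  s=bot.sense();print(s["time"],s["ee_pos"],s["contact_force"])
plan((.6385,.0775,.038),.0725,1)
```

```text
11.4 [0.63955386 0.07803976 0.03640171] [-7.57139657 -1.25930874  2.93589565]
11.45 [0.63955318 0.07802559 0.03641976] [-7.38844529 -0.42335028  3.26470732]
11.5 [0.639557   0.07802275 0.03641519] [-7.72582557e+00  5.18081376e-04  3.56122953e+00]
d [-0.0016 -0.0004 -0.0011] r [ 0.0003 -0.0138  0.0002] deg 0.8
```

>>> apply_moves(targets=[{"dx":-0.0003,"dy":0,"dz":0.0013,"rx":0,"ry":-0.003,"rz":0},{"dx":-0.0003,"dy":0,"dz":0.0014,"rx":0,"ry":-0.005,"rz":0},{"dx":-0.0003,"dy":0,"dz":0.0014,"rx":0,"ry":-0.005,"rz":0}])

```text
time: 11.75
ee_pos: [0.6396, 0.0781, 0.0362]
tool_rot: [-3.135, 1.559, -3.062]
contact_force: [-7.3, -0.2, 3.0]
grip_width: 0.06
```

>>> apply_moves(targets=[{"dx":-0.0003,"dy":0,"dz":0.0014,"rx":0,"ry":-0.004,"rz":0},{"dx":-0.0003,"dy":0,"dz":0.0015,"rx":0,"ry":-0.004,"rz":0},{"dx":-0.0003,"dy":0,"dz":0.0016,"rx":0,"ry":-0.004,"rz":0},{"dx":-0.0003,"dy":0,"dz":0.0016,"rx":0,"ry":-0.004,"rz":0},{"dx":-0.0003,"dy":0,"dz":0.0016,"rx":0,"ry":-0.004,"rz":0}])

```text
time: 12.17
ee_pos: [0.6396, 0.0782, 0.0359]
tool_rot: [-3.14, 1.559, -3.067]
contact_force: [-7.8, -0.8, 3.4]
grip_width: 0.0599
```

Run:
```python
from h import *
for n in("side","scene","side"):
  im=eyes.grab_frame(n)
  s=bot.sense();print(s["time"],s["ee_pos"],s["contact_force"])
plan((.6385,.0775,.037),.0725,1)
```

```text
12.2167 [0.63961752 0.07815937 0.03595829] [-7.63226631 -1.5543688   3.24437925]
12.2667 [0.63960573 0.07815998 0.03593097] [-7.82490825 -1.02817052  3.36760185]
12.3167 [0.6395768 0.0781364 0.0359212] [-8.08336442 -0.73071245  3.85421939]
d [-0.0011 -0.0006 -0.0011] r [ 0.0005 -0.0114  0.0001] deg 0.7
```

>>> apply_moves(targets=[{"dx":0,"dy":0,"dz":0.0008,"rx":0,"ry":-0.003,"rz":0},{"dx":0,"dy":0,"dz":0.0,"rx":0,"ry":-0.006,"rz":0},{"dx":-0.0005,"dy":0,"dz":-0.001,"rx":0,"ry":-0.011,"rz":0},{"dx":-0.001,"dy":0,"dz":-0.003,"rx":0,"ry":-0.011,"rz":0},{"dx":-0.001,"dy":-0.0005,"dz":-0.008,"rx":0,"ry":-0.011,"rz":0},{"dx":-0.001,"dy":-0.0005,"dz":-0.018,"rx":0,"ry":-0.011,"rz":0},{"dx":-0.003,"dy":-0.0005,"dz":-0.03,"rx":0,"ry":-0.011,"rz":0},{"dx":-0.02,"dy":-0.0005,"dz":-0.045,"rx":0,"ry":-0.011,"rz":0},{"dx":-0.05,"dy":-0.0005,"dz":-0.055,"rx":0,"ry":-0.011,"rz":0},{"dx":-0.085,"dy":-0.0005,"dz":-0.065,"rx":0,"ry":-0.011,"rz":0},{"dx":-0.11,"dy":-0.0005,"dz":-0.08,"rx":0,"ry":-0.011,"rz":0},{"dx":-0.12,"dy":-0.0005,"dz":-0.1,"rx":0,"ry":-0.011,"rz":0}])

```text
time: 13.32
ee_pos: [0.5441, 0.0703, 0.1623]
tool_rot: [-0.089, 1.562, -0.016]
contact_force: [0.9, 1.1, 1.3]
grip_width: 0.0601
```

Run:
```python
from h import *
n="wrist"
s=bot.sense(); im=eyes.grab_frame(n); cv2.imwrite(f"pics/{n}10.png",im[:,:,::-1])
im=eyes.grab_frame("side"); cv2.imwrite(f"pics/side10.png",cv2.resize(im[140:320,220:460,::-1],(800,600),interpolation=cv2.INTER_CUBIC))
s=bot.sense();print(s["time"],s["ee_pos"],s["contact_force"])
plan((.40,.065,.15),.0725,1)
```

```text
13.4167 [0.54140667 0.07049497 0.16026855] [0.84353947 0.41152251 0.36565655]
d [ 0.0096  0.0049 -0.1415] r [0.0007 0.0048 0.0005] deg 0.3
```

View pics/wrist10.png

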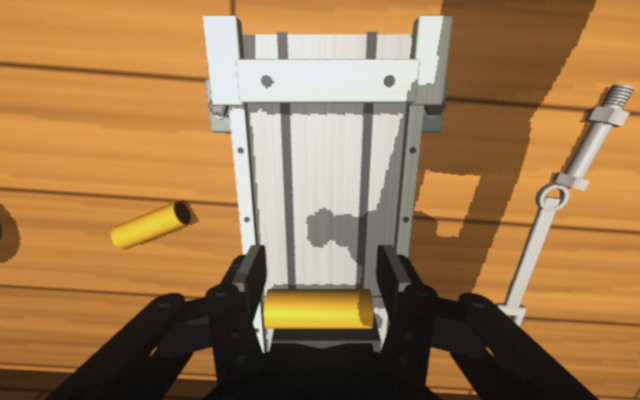

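View pics/side10.png

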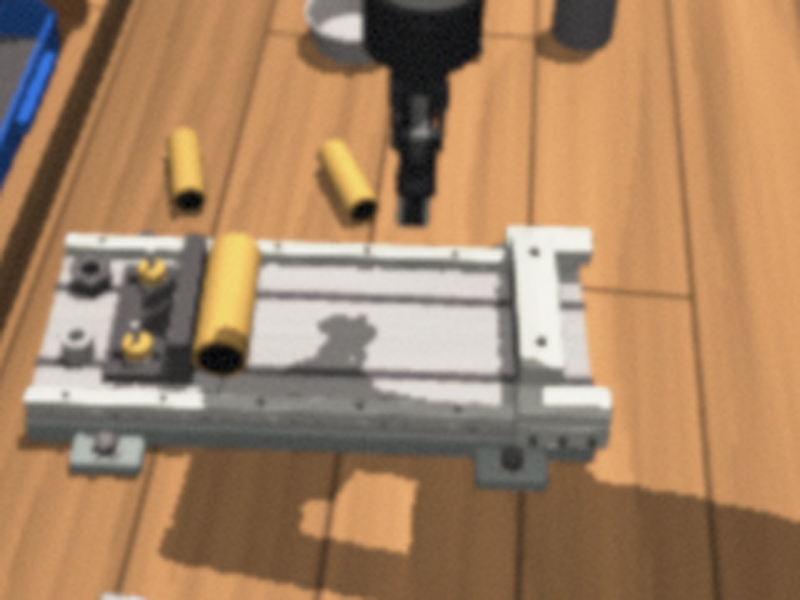

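The wrist and side views show the sleeve staying square at the stop (wrist 320,310). The slide is at wrist (328,80), with open bed behind it between the saddles. Now I'll move behind the slide.

>>> apply_moves(targets=[{"dx":0,"dy":0.001,"dz":-0.03,"rx":0,"ry":0.003,"rz":0},{"dx":0.003,"dy":0.002,"dz":-0.065,"rx":0,"ry":0.005,"rz":0},{"dx":0.006,"dy":0.003,"dz":-0.1,"rx":0,"ry":0.005,"rz":0},{"dx":0.008,"dy":0.005,"dz":-0.125,"rx":0,"ry":0.005,"rz":0},{"dx":0.01,"dy":0.005,"dz":-0.137,"rx":0,"ry":0.005,"rz":0},{"dx":0.01,"dy":0.005,"dz":-0.1415,"rx":0,"ry":0.005,"rz":0},{"dx":0.01,"dy":0.005,"dz":-0.1415,"rx":0,"ry":0.005,"rz":0},{"dx":0.01,"dy":0.005,"dz":-0.1415,"rx":0,"ry":0.005,"rz":0}])

```text
time: 14.08
ee_pos: [0.401, 0.0651, 0.1499]
tool_rot: [-0.465, 1.569, -0.392]
contact_force: [0.0, -0.8, -0.5]
grip_width: 0.0596
```

Run:
```python
from h import *
im=eyes.grab_frame("side"); cv2.imwrite(f"pics/side11.png",cv2.resize(im[140:320,220:460,::-1],(800,600),interpolation=cv2.INTER_CUBIC))
C=cam("side")
r=eyes.landmark_of("slide","side"); print(r and ray(r[0]["position"],C,.03))
s=bot.sense();print(s["time"],s["ee_pos"],s["contact_force"])
u=np.array([np.cos(.0725),np.sin(.0725),0])
plan((.40,.065,.042),.0725,1)
```

```text
[0.46420752 0.06773381 0.03      ]
14.1833 [0.40120837 0.06505598 0.14992725] [ 0.85618217 -0.68730695  0.06149581]
d [ 1.079e-01  1.000e-04 -1.300e-03] r [0.0005 0.0009 0.0006] deg 0.1
```

View pics/side11.png

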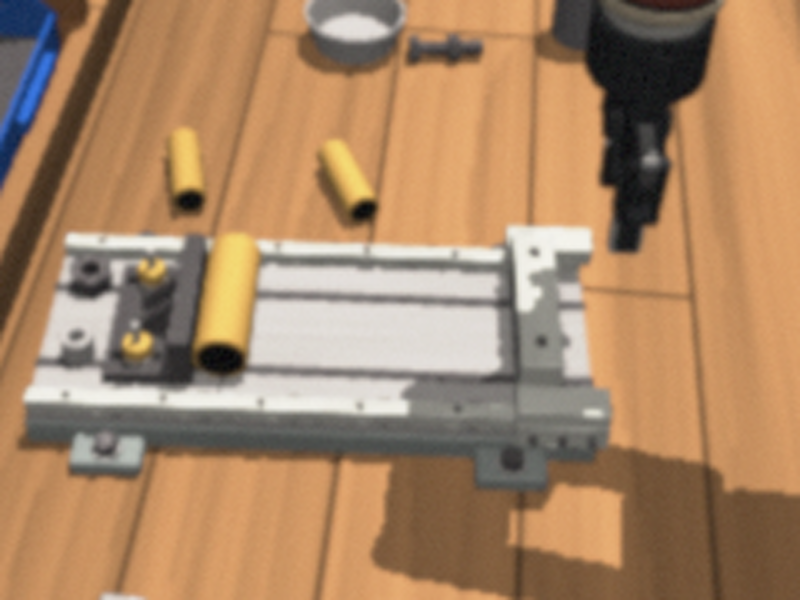

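The side view shows the fingers above and behind the slide, with a clear way down past the jig's end. I'll lower them.

>>> apply_moves(targets=[{"dx":0.03,"dy":0,"dz":-0.001,"rx":0,"ry":0.001,"rz":0},{"dx":0.06,"dy":0,"dz":-0.001,"rx":0,"ry":0.001,"rz":0},{"dx":0.085,"dy":0,"dz":-0.001,"rx":0,"ry":0.001,"rz":0},{"dx":0.1,"dy":0,"dz":-0.001,"rx":0,"ry":0.001,"rz":0},{"dx":0.106,"dy":0,"dz":-0.001,"rx":0,"ry":0.001,"rz":0},{"dx":0.107,"dy":0,"dz":-0.001,"rx":0,"ry":0.001,"rz":0},{"dx":0.107,"dy":0,"dz":-0.001,"rx":0,"ry":0.001,"rz":0},{"dx":0.107,"dy":0,"dz":0.004,"rx":0,"ry":0.001,"rz":0},{"dx":0.107,"dy":0,"dz":0.009,"rx":0,"ry":0.001,"rz":0},{"dx":0.107,"dy":0,"dz":0.014,"rx":0,"ry":0.001,"rz":0}])

```text
time: 15.02
ee_pos: [0.4172, 0.066, 0.0443]
tool_rot: [-0.291, 1.568, -0.218]
contact_force: [-0.7, -0.1, 0.3]
grip_width: 0.0599
```

Run:
```python
from h import *
im=eyes.grab_frame("side"); cv2.imwrite(f"pics/side12.png",cv2.resize(im[140:320,220:460,::-1],(800,600),interpolation=cv2.INTER_CUBIC))
s=bot.sense();print(s["time"],s["ee_pos"],s["contact_force"])
plan((.415,.0661,.042),.0725,1)
```

```text
15.0667 [0.41803053 0.06601163 0.04437076] [-0.26044438 -0.61297737  1.02152515]
d [ 0.0024  0.0003 -0.003 ] r [0.0004 0.0037 0.0009] deg 0.2
```

View pics/side12.png

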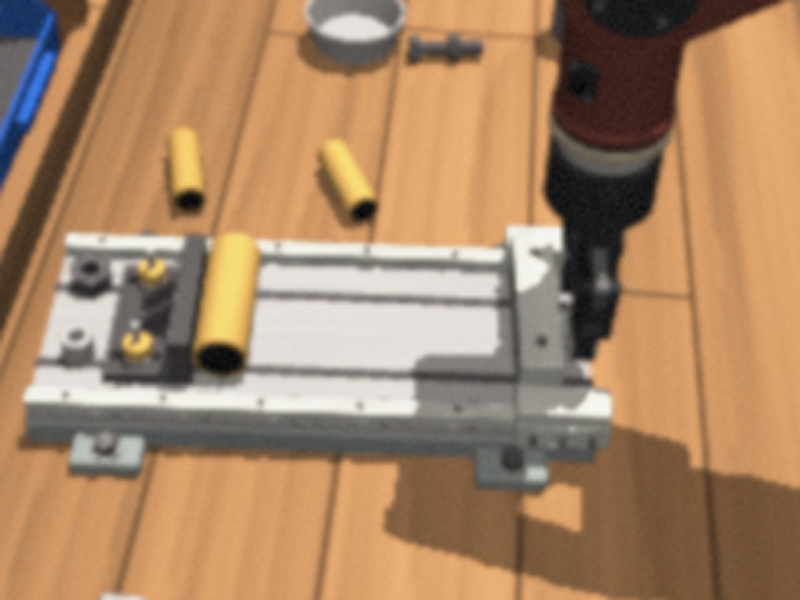

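>>> apply_moves(targets=[{"dx":0.001,"dy":0,"dz":0.002,"rx":0,"ry":0.003,"rz":0},{"dx":0.001,"dy":0,"dz":0.004,"rx":0,"ry":0.003,"rz":0},{"dx":0.001,"dy":0,"dz":0.006,"rx":0,"ry":0.003,"rz":0},{"dx":0.001,"dy":0,"dz":0.008,"rx":0,"ry":0.003,"rz":0},{"dx":0.001,"dy":0,"dz":0.01,"rx":0,"ry":0.003,"rz":0},{"dx":0.001,"dy":0,"dz":0.012,"rx":0,"ry":0.003,"rz":0},{"dx":0.001,"dy":0,"dz":0.014,"rx":0,"ry":0.003,"rz":0},{"dx":0.001,"dy":0,"dz":0.016,"rx":0,"ry":0.003,"rz":0}])

```text
time: 15.73
ee_pos: [0.4319, 0.0671, 0.0429]
tool_rot: [-2.954, 1.566, -2.881]
contact_force: [-8.0, -1.8, 6.8]
grip_width: 0.0598
```

Run:
```python
from h import *
s=bot.sense();print(s["time"],s["ee_pos"],s["contact_force"],s["wrist_torque"])
plan((.433,.0674,.042),.0725,1)
```

```text
15.7333 [0.43194382 0.06713281 0.04294285] [-7.98309217 -1.78677575  6.8254085 ] [-0.17591441  1.15533728  0.01331544]
d [0.0009 0.0002 0.0011] r [ 0.0007 -0.0043  0.0008] deg 0.3
```

The slide is moving at about 8 N, but there is about 7 N of upward drag on the tool, so I'll lift slightly while pushing on.

>>> apply_moves(targets=[{"dx":-0.0005,"dy":0,"dz":0.004,"rx":0,"ry":-0.002,"rz":0},{"dx":-0.001,"dy":0,"dz":0.008,"rx":0,"ry":-0.004,"rz":0},{"dx":-0.001,"dy":0,"dz":0.012,"rx":0,"ry":-0.004,"rz":0},{"dx":-0.001,"dy":0,"dz":0.016,"rx":0,"ry":-0.004,"rz":0},{"dx":-0.001,"dy":0,"dz":0.02,"rx":0,"ry":-0.004,"rz":0},{"dx":-0.001,"dy":0,"dz":0.024,"rx":0,"ry":-0.004,"rz":0},{"dx":-0.001,"dy":0,"dz":0.028,"rx":0,"ry":-0.004,"rz":0},{"dx":-0.001,"dy":0,"dz":0.032,"rx":0,"ry":-0.004,"rz":0},{"dx":-0.001,"dy":0,"dz":0.036,"rx":0,"ry":-0.004,"rz":0},{"dx":-0.001,"dy":0,"dz":0.04,"rx":0,"ry":-0.004,"rz":0},{"dx":-0.001,"dy":0,"dz":0.044,"rx":0,"ry":-0.004,"rz":0},{"dx":-0.001,"dy":0,"dz":0.048,"rx":0,"ry":-0.004,"rz":0}])

```text
time: 16.73
ee_pos: [0.4775, 0.0705, 0.0429]
tool_rot: [-3.002, 1.565, -2.929]
contact_force: [-8.6, -2.4, 5.2]
grip_width: 0.0599
```

Run:
```python
from h import *
s=bot.sense();print(s["time"],s["ee_pos"],s["contact_force"],s["wrist_torque"])
plan((.48,.0708,.043),.0725,1)
im=eyes.grab_frame("side"); cv2.imwrite(f"pics/side13.png",cv2.resize(im[140:320,220:460,::-1],(800,600),interpolation=cv2.INTER_CUBIC))
s=bot.sense();print(s["time"],s["ee_pos"],s["contact_force"],s["wrist_torque"])
```

```text
16.7333 [0.477483   0.07048842 0.04294159] [-8.64422761 -2.44381307  5.24771539] [-0.26776478  1.17359851 -0.03727477]
d [-0.0001  0.0001  0.0025] r [ 0.0009 -0.0061  0.0009] deg 0.4
16.7833 [0.47829292 0.07054865 0.04297622] [-4.55157814 -1.74090086  1.37044588] [-0.14775175  0.52536108  0.06587054]
```

View pics/side13.png

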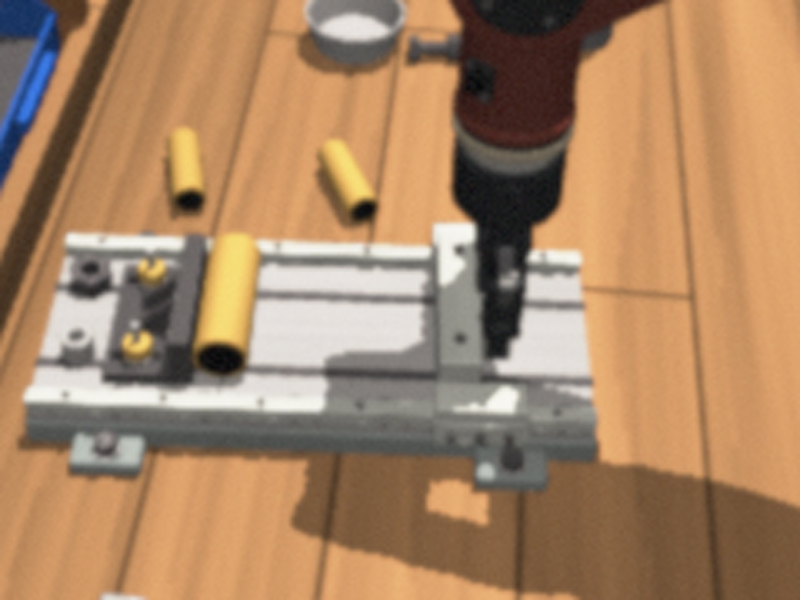

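The side view shows the slide moving straight along the rails, its front now at about zoom (435,310).

>>> apply_moves(targets=[{"dx":0,"dy":0,"dz":0.004,"rx":0,"ry":-0.002,"rz":0},{"dx":-0.0005,"dy":0,"dz":0.008,"rx":0,"ry":-0.004,"rz":0},{"dx":-0.001,"dy":0,"dz":0.012,"rx":0,"ry":-0.004,"rz":0},{"dx":-0.001,"dy":0,"dz":0.016,"rx":0,"ry":-0.004,"rz":0},{"dx":-0.001,"dy":0,"dz":0.02,"rx":0,"ry":-0.004,"rz":0},{"dx":-0.001,"dy":0,"dz":0.024,"rx":0,"ry":-0.004,"rz":0},{"dx":-0.001,"dy":0,"dz":0.028,"rx":0,"ry":-0.004,"rz":0},{"dx":-0.001,"dy":0,"dz":0.032,"rx":0,"ry":-0.004,"rz":0},{"dx":-0.001,"dy":0,"dz":0.036,"rx":0,"ry":-0.004,"rz":0},{"dx":-0.001,"dy":0,"dz":0.04,"rx":0,"ry":-0.004,"rz":0},{"dx":-0.001,"dy":0,"dz":0.044,"rx":0,"ry":-0.004,"rz":0},{"dx":-0.001,"dy":0,"dz":0.048,"rx":0,"ry":-0.004,"rz":0}])

```text
time: 17.78
ee_pos: [0.5231, 0.0739, 0.0422]
tool_rot: [-3.056, 1.562, -2.983]
contact_force: [-8.8, -2.4, 1.8]
grip_width: 0.0602
```

>>> apply_moves(targets=[{"dx":-0.0005,"dy":0,"dz":0.004,"rx":0,"ry":-0.002,"rz":0},{"dx":-0.001,"dy":0,"dz":0.008,"rx":0,"ry":-0.004,"rz":0},{"dx":-0.001,"dy":0,"dz":0.012,"rx":0,"ry":-0.004,"rz":0},{"dx":-0.001,"dy":0,"dz":0.016,"rx":0,"ry":-0.004,"rz":0},{"dx":-0.001,"dy":0,"dz":0.02,"rx":0,"ry":-0.004,"rz":0},{"dx":-0.001,"dy":0,"dz":0.024,"rx":0,"ry":-0.004,"rz":0},{"dx":-0.001,"dy":0,"dz":0.028,"rx":0,"ry":-0.004,"rz":0},{"dx":-0.001,"dy":0,"dz":0.032,"rx":0,"ry":-0.004,"rz":0}])

```text
time: 18.45
ee_pos: [0.5524, 0.0761, 0.0418]
tool_rot: [-3.079, 1.56, -3.006]
contact_force: [-8.3, -0.8, 4.0]
grip_width: 0.0605
```

Run:
```python
from h import *
s=bot.sense();print(s["time"],s["ee_pos"],s["contact_force"],s["wrist_torque"])
plan((.5565,.0764,.043),.0725,1)
im=eyes.grab_frame("side"); cv2.imwrite(f"pics/side14.png",cv2.resize(im[140:320,220:460,::-1],(800,600),interpolation=cv2.INTER_CUBIC))
s=bot.sense();print(s["time"],s["ee_pos"],s["contact_force"],s["wrist_torque"])
```

```text
18.45 [0.55238493 0.07612848 0.04183617] [-8.25426151 -0.78462934  4.03960764] [-0.26512706  1.11234495 -0.05818868]
d [-0.0012 -0.      0.0041] r [ 0.0011 -0.0108  0.0007] deg 0.6
18.5 [0.55321398 0.07612698 0.04187112] [-5.28068312 -1.39677993 -0.01044486] [-0.06479128  0.61243733  0.01972682]
```

View pics/side14.png

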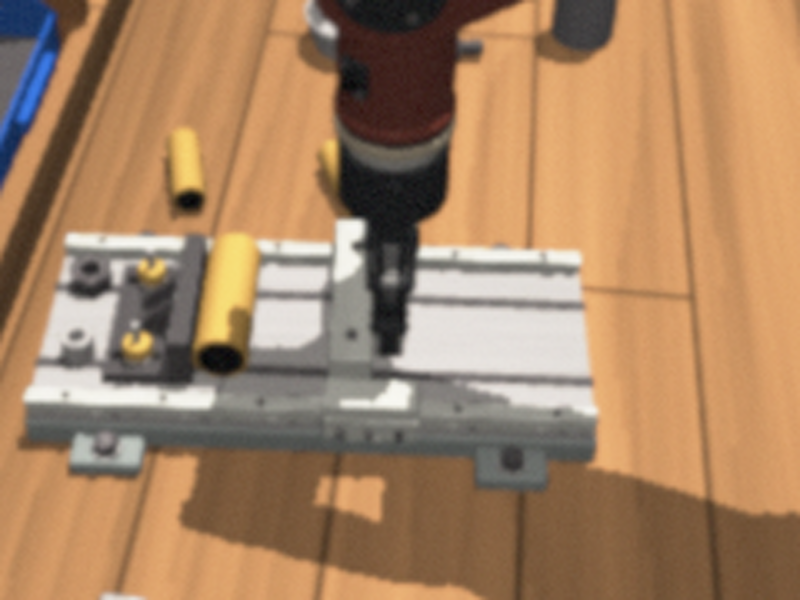

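The side view shows the slide's front about 55 mm short of the sleeve, and the sleeve has not moved.

>>> apply_moves(targets=[{"dx":-0.0005,"dy":0,"dz":0.004,"rx":0,"ry":-0.004,"rz":0},{"dx":-0.001,"dy":0,"dz":0.008,"rx":0,"ry":-0.008,"rz":0},{"dx":-0.001,"dy":0,"dz":0.012,"rx":0,"ry":-0.01,"rz":0},{"dx":-0.001,"dy":0,"dz":0.016,"rx":0,"ry":-0.01,"rz":0},{"dx":-0.001,"dy":0,"dz":0.02,"rx":0,"ry":-0.01,"rz":0},{"dx":-0.001,"dy":0,"dz":0.023,"rx":0,"ry":-0.01,"rz":0},{"dx":-0.001,"dy":0,"dz":0.026,"rx":0,"ry":-0.01,"rz":0},{"dx":-0.001,"dy":0,"dz":0.029,"rx":0,"ry":-0.01,"rz":0},{"dx":-0.001,"dy":0,"dz":0.032,"rx":0,"ry":-0.01,"rz":0},{"dx":-0.001,"dy":0,"dz":0.034,"rx":0,"ry":-0.01,"rz":0},{"dx":-0.001,"dy":0,"dz":0.036,"rx":0,"ry":-0.01,"rz":0},{"dx":-0.001,"dy":0,"dz":0.038,"rx":0,"ry":-0.01,"rz":0}])

```text
time: 19.5
ee_pos: [0.5886, 0.0788, 0.0414]
tool_rot: [-3.031, 1.565, -2.958]
contact_force: [-7.8, -1.5, 4.1]
grip_width: 0.0594
```

Run:
```python
from h import *
s=bot.sense();print(s["time"],s["ee_pos"],s["contact_force"],s["wrist_torque"])
plan((.59,.0785,.043),.0725,1)
im=eyes.grab_frame("side"); cv2.imwrite(f"pics/side15.png",cv2.resize(im[180:270,240:360,::-1],(800,600),interpolation=cv2.INTER_CUBIC))
s=bot.sense();print(s["time"],s["ee_pos"],s["contact_force"],s["wrist_torque"])
```

```text
19.5 [0.58860588 0.0787886  0.04144442] [-7.83551577 -1.5150626   4.13416147] [-0.21400957  1.17037497 -0.05575082]
d [-0.0016 -0.0004  0.0014] r [ 0.0011 -0.0057  0.0006] deg 0.3
19.55 [0.58898502 0.07882282 0.04145519] [-7.02146732 -0.86807182  2.88856272] [-0.15504431  0.82654631 -0.03892108]
```

View pics/side15.png

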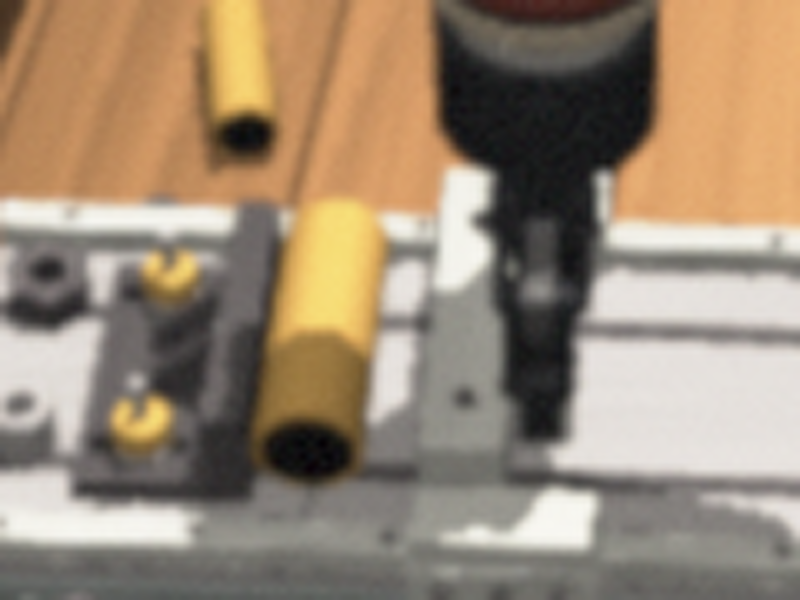

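>>> apply_moves(targets=[{"dx":-0.0005,"dy":0,"dz":0.002,"rx":0,"ry":-0.003,"rz":0},{"dx":-0.001,"dy":0,"dz":0.004,"rx":0,"ry":-0.005,"rz":0},{"dx":-0.001,"dy":0,"dz":0.006,"rx":0,"ry":-0.005,"rz":0},{"dx":-0.001,"dy":0,"dz":0.008,"rx":0,"ry":-0.005,"rz":0},{"dx":-0.001,"dy":0,"dz":0.0095,"rx":0,"ry":-0.005,"rz":0},{"dx":-0.001,"dy":0,"dz":0.011,"rx":0,"ry":-0.005,"rz":0},{"dx":-0.001,"dy":0,"dz":0.012,"rx":0,"ry":-0.005,"rz":0},{"dx":-0.001,"dy":0,"dz":0.013,"rx":0,"ry":-0.005,"rz":0},{"dx":-0.001,"dy":0,"dz":0.014,"rx":0,"ry":-0.005,"rz":0},{"dx":-0.001,"dy":0,"dz":0.015,"rx":0,"ry":-0.005,"rz":0}])

```text
time: 20.38
ee_pos: [0.6014, 0.0797, 0.0413]
tool_rot: [-3.057, 1.564, -2.984]
contact_force: [-8.5, -0.9, 3.3]
grip_width: 0.0597
```

Run:
```python
from h import *
s=bot.sense();print(s["time"],s["ee_pos"],s["contact_force"],s["wrist_torque"])
plan((.603,.0798,.043),.0725,1)
im=eyes.grab_frame("side"); cv2.imwrite(f"pics/side16.png",cv2.resize(im[180:270,240:360,::-1],(800,600),interpolation=cv2.INTER_CUBIC))
s=bot.sense();print(s["time"],s["ee_pos"],s["contact_force"],s["wrist_torque"])
```

```text
20.3833 [0.60136    0.07974582 0.04125722] [-8.53139527 -0.86885215  3.33916346] [-0.19293201  1.114625   -0.11588672]
d [-0.0018 -0.0001  0.0016] r [ 0.0011 -0.0064  0.0005] deg 0.4
20.4333 [0.6015628  0.07974659 0.04126493] [-8.20767962 -1.17709614  4.73073873] [-0.16865354  0.92522923 -0.06108137]
```

View pics/side16.png

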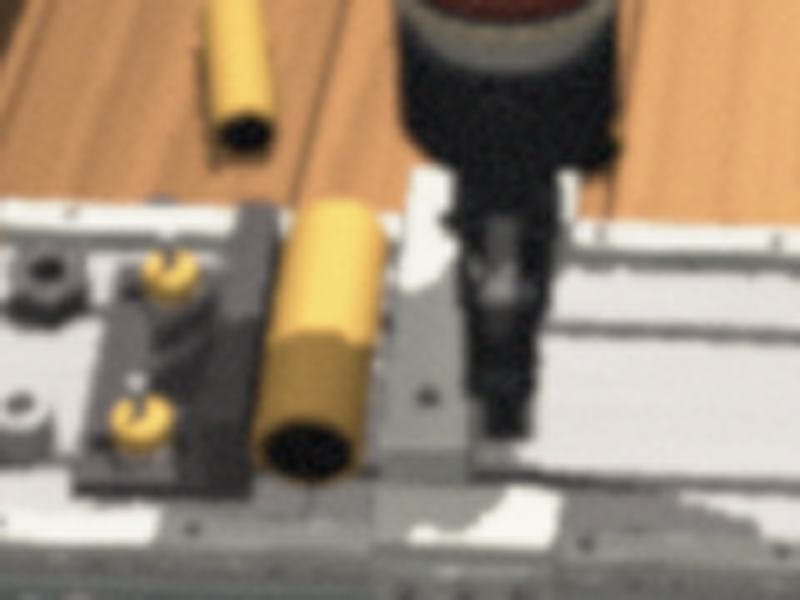

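The side view shows the slide's front about 8 mm short of the sleeve (zoom about 385 against 365), and the push still reads about 8.4 N. I'll go on slowly.

>>> apply_moves(targets=[{"dx":-0.0005,"dy":0,"dz":0.001,"rx":0,"ry":-0.003,"rz":0},{"dx":-0.001,"dy":0,"dz":0.002,"rx":0,"ry":-0.006,"rz":0},{"dx":-0.001,"dy":0,"dz":0.0028,"rx":0,"ry":-0.006,"rz":0},{"dx":-0.001,"dy":0,"dz":0.0036,"rx":0,"ry":-0.006,"rz":0},{"dx":-0.001,"dy":0,"dz":0.0044,"rx":0,"ry":-0.006,"rz":0},{"dx":-0.001,"dy":0,"dz":0.005,"rx":0,"ry":-0.006,"rz":0}])

```text
time: 20.93
ee_pos: [0.6042, 0.08, 0.0412]
tool_rot: [-3.047, 1.565, -2.973]
contact_force: [-7.5, -1.3, 3.0]
grip_width: 0.06
```

>>> apply_moves(targets=[{"dx":-0.0003,"dy":0,"dz":0.0014,"rx":0,"ry":-0.003,"rz":0},{"dx":-0.0005,"dy":0,"dz":0.0018,"rx":0,"ry":-0.004,"rz":0},{"dx":-0.0005,"dy":0,"dz":0.0022,"rx":0,"ry":-0.004,"rz":0}])

```text
time: 21.18
ee_pos: [0.6045, 0.08, 0.041]
tool_rot: [-3.042, 1.565, -2.968]
contact_force: [-7.2, -0.8, 3.7]
grip_width: 0.0598
```

>>> apply_moves(targets=[{"dx":-0.0003,"dy":0,"dz":0.0014,"rx":0,"ry":-0.003,"rz":0},{"dx":-0.0005,"dy":0,"dz":0.0018,"rx":0,"ry":-0.004,"rz":0}])

```text
time: 21.35
ee_pos: [0.6046, 0.08, 0.041]
tool_rot: [-3.04, 1.565, -2.966]
contact_force: [-8.1, -0.8, 3.3]
grip_width: 0.0596
```

>>> apply_moves(targets=[{"dx":-0.0003,"dy":0,"dz":0.0018,"rx":0,"ry":-0.003,"rz":0},{"dx":-0.0005,"dy":0,"dz":0.0024,"rx":0,"ry":-0.004,"rz":0},{"dx":-0.0005,"dy":0,"dz":0.0028,"rx":0,"ry":-0.004,"rz":0},{"dx":-0.0005,"dy":0,"dz":0.0032,"rx":0,"ry":-0.004,"rz":0}])

```text
time: 21.68
ee_pos: [0.6059, 0.0801, 0.041]
tool_rot: [-3.038, 1.564, -2.964]
contact_force: [-8.0, -1.4, 5.0]
grip_width: 0.0596
```

>>> apply_moves(targets=[{"dx":-0.0003,"dy":0,"dz":0.0018,"rx":0,"ry":-0.003,"rz":0},{"dx":-0.0005,"dy":0,"dz":0.0024,"rx":0,"ry":-0.004,"rz":0},{"dx":-0.0005,"dy":0,"dz":0.0028,"rx":0,"ry":-0.004,"rz":0},{"dx":-0.0005,"dy":0,"dz":0.0032,"rx":0,"ry":-0.004,"rz":0}])

```text
time: 22.02
ee_pos: [0.6073, 0.0802, 0.0409]
tool_rot: [-3.036, 1.564, -2.962]
contact_force: [-8.1, -1.7, 4.3]
grip_width: 0.0598
```

>>> apply_moves(targets=[{"dx":-0.0003,"dy":0,"dz":0.0018,"rx":0,"ry":-0.003,"rz":0},{"dx":-0.0005,"dy":0,"dz":0.0024,"rx":0,"ry":-0.004,"rz":0},{"dx":-0.0005,"dy":0,"dz":0.0028,"rx":0,"ry":-0.004,"rz":0},{"dx":-0.0005,"dy":0,"dz":0.0032,"rx":0,"ry":-0.004,"rz":0}])

```text
time: 22.35
ee_pos: [0.6087, 0.0803, 0.0409]
tool_rot: [-3.029, 1.564, -2.955]
contact_force: [-7.7, -1.1, 4.7]
grip_width: 0.0601
```

>>> apply_moves(targets=[{"dx":-0.0003,"dy":0,"dz":0.0018,"rx":0,"ry":-0.003,"rz":0},{"dx":-0.0005,"dy":0,"dz":0.0022,"rx":0,"ry":-0.004,"rz":0},{"dx":-0.0005,"dy":0,"dz":0.0026,"rx":0,"ry":-0.004,"rz":0}])

```text
time: 22.6
ee_pos: [0.6092, 0.0803, 0.0409]
tool_rot: [-3.041, 1.563, -2.967]
contact_force: [-10.4, -2.1, 6.9]
grip_width: 0.0595
```

>>> apply_moves(targets=[{"dx":-0.0003,"dy":0,"dz":0.0018,"rx":0,"ry":-0.003,"rz":0},{"dx":-0.0005,"dy":0,"dz":0.0022,"rx":0,"ry":-0.004,"rz":0},{"dx":-0.0005,"dy":0,"dz":0.0026,"rx":0,"ry":-0.004,"rz":0}])

```text
time: 22.85
ee_pos: [0.6091, 0.0804, 0.041]
tool_rot: [-3.054, 1.56, -2.98]
contact_force: [-13.3, -2.2, 8.7]
grip_width: 0.0599
```

Contact: the push has risen to about 13.4 N and the motion has stopped, so the nip is about 5 N. I'll ramp up gently toward 17 N.

>>> apply_moves(targets=[{"dx":-0.0006,"dy":0,"dz":0.0022,"rx":0,"ry":-0.003,"rz":0},{"dx":-0.0008,"dy":0,"dz":0.0025,"rx":0,"ry":-0.004,"rz":0},{"dx":-0.0008,"dy":0,"dz":0.0028,"rx":0,"ry":-0.004,"rz":0}])

```text
time: 23.1
ee_pos: [0.6091, 0.0804, 0.041]
tool_rot: [-3.069, 1.558, -2.995]
contact_force: [-12.9, -2.2, 7.0]
grip_width: 0.0594
```

Run:
```python
from h import *
for n in("side","scene"):
  im=eyes.grab_frame(n); cv2.imwrite(f"pics/{n}17.png",cv2.resize(im[180:270,240:360,::-1] if n=="side" else im[180:270,320:440,::-1],(800,600),interpolation=cv2.INTER_CUBIC))
  s=bot.sense();print(s["time"],s["ee_pos"],s["contact_force"],s["wrist_torque"])
plan((.609,.0804,.041),.0725,1)
```

```text
23.15 [0.60907371 0.08034233 0.04101794] [-12.41797064  -1.62639625   6.42486517] [-0.31240351  1.54885077 -0.10796468]
23.2 [0.60904496 0.08032343 0.04097206] [-11.96874279  -1.26679087   6.6799349 ] [-0.25996672  1.57861802 -0.08223961]
d [-0.      0.0001 -0.    ] r [ 0.0015 -0.0131  0.001 ] deg 0.8
```

View pics/side17.png

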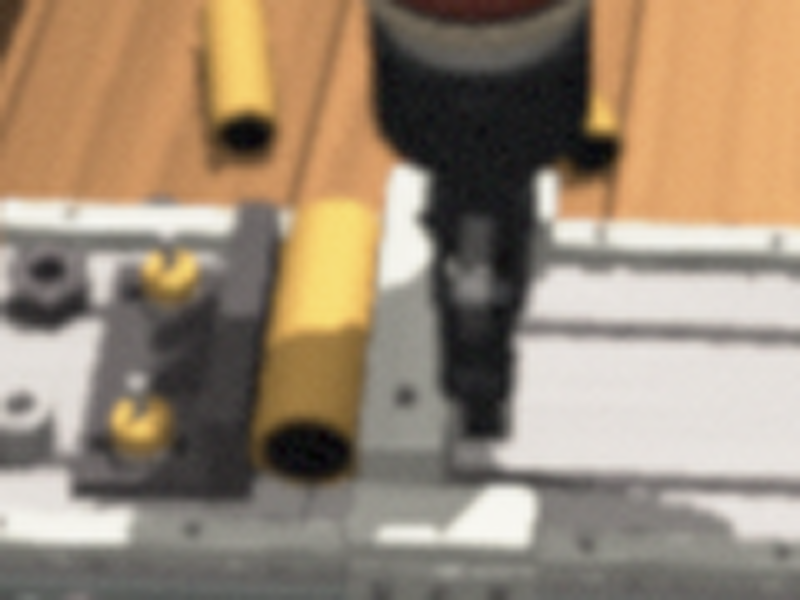

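View pics/scene17.png

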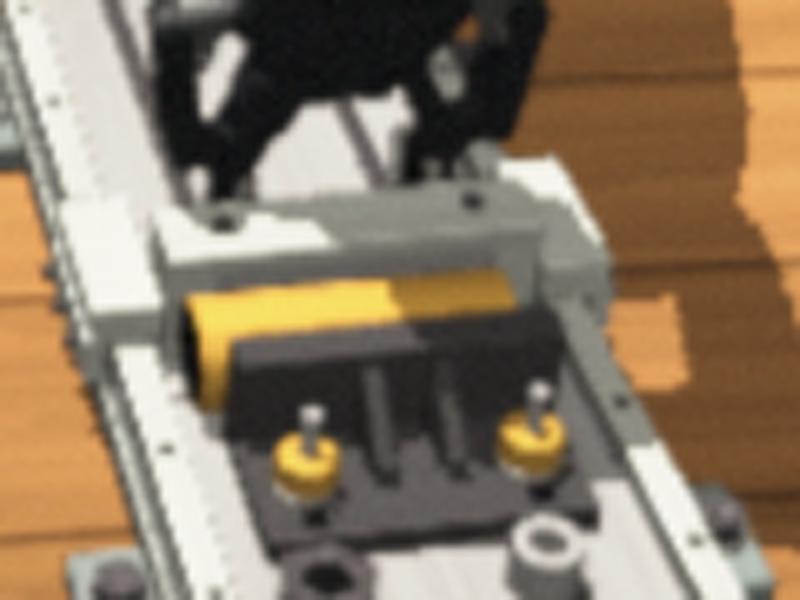

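The side and scene views show the slide tight behind the sleeve, with the sleeve square and the stop in place. About 12.5 N of push gives a nip of about 4.5 N, so more is needed.

>>> apply_moves(targets=[{"dx":-0.0006,"dy":0,"dz":0.0026,"rx":0,"ry":-0.004,"rz":0},{"dx":-0.0006,"dy":0,"dz":0.0029,"rx":0,"ry":-0.006,"rz":0},{"dx":-0.0006,"dy":0,"dz":0.0031,"rx":0,"ry":-0.006,"rz":0},{"dx":-0.0006,"dy":0,"dz":0.0033,"rx":0,"ry":-0.006,"rz":0}])

```text
time: 23.53
ee_pos: [0.609, 0.0803, 0.041]
tool_rot: [-3.073, 1.556, -2.999]
contact_force: [-14.9, -1.5, 9.7]
grip_width: 0.0597
```

>>> apply_moves(targets=[{"dx":-0.0008,"dy":0,"dz":0.0031,"rx":0,"ry":-0.004,"rz":0},{"dx":-0.0008,"dy":0,"dz":0.0034,"rx":0,"ry":-0.006,"rz":0},{"dx":-0.0008,"dy":0,"dz":0.0036,"rx":0,"ry":-0.006,"rz":0},{"dx":-0.0008,"dy":0,"dz":0.0037,"rx":0,"ry":-0.006,"rz":0}])

```text
time: 23.87
ee_pos: [0.6089, 0.0803, 0.041]
tool_rot: [-3.077, 1.553, -3.003]
contact_force: [-15.9, -2.5, 9.7]
grip_width: 0.0598
```

Run:
```python
from h import *
for n in("side","scene","side"):
  im=eyes.grab_frame(n)
  s=bot.sense();print(s["time"],s["ee_pos"],s["contact_force"],s["wrist_torque"])
```

```text
23.9167 [0.60894269 0.08029965 0.04099139] [-15.31930439  -2.9221214    8.79297385] [-0.31093358  2.08527786 -0.14762653]
23.9667 [0.608964   0.08034539 0.04104128] [-16.15088071  -2.30332014  10.7644749 ] [-0.30325596  2.08983957 -0.17742631]
24.0167 [0.6089646  0.08031261 0.04100701] [-15.2940375   -2.23260158   9.42068794] [-0.29794909  2.07403116 -0.15065555]
```

>>> apply_moves(targets=[{"dx":-0.0008,"dy":0,"dz":0.0036,"rx":0,"ry":-0.004,"rz":0},{"dx":-0.0008,"dy":0,"dz":0.0038,"rx":0,"ry":-0.006,"rz":0},{"dx":-0.0008,"dy":0,"dz":0.004,"rx":0,"ry":-0.006,"rz":0},{"dx":-0.0008,"dy":0,"dz":0.004,"rx":0,"ry":-0.006,"rz":0}])

```text
time: 24.35
ee_pos: [0.6089, 0.0803, 0.041]
tool_rot: [-3.085, 1.55, -3.01]
contact_force: [-16.4, -3.1, 11.0]
grip_width: 0.0597
```

Run:
```python
from h import *
for n in("side","scene","side"):
  im=eyes.grab_frame(n)
  s=bot.sense();print(s["time"],s["ee_pos"],s["contact_force"],s["wrist_torque"])
```

```text
24.4 [0.6088656  0.08031956 0.04103889] [-16.68749747  -2.56668449  10.87534363] [-0.36402685  2.26618499 -0.184053  ]
24.45 [0.60890881 0.08030314 0.0410502 ] [-17.63626328  -2.55116045   9.60339995] [-0.31113179  2.27951352 -0.15339105]
24.5 [0.60883944 0.080314   0.04101913] [-16.71996936  -1.38890957  10.08695235] [-0.3681626   2.28447205 -0.17131844]
```

The push holds at about 16.9 N, so the nip is about 8.7 N. I'll release gradually and retreat.

>>> apply_moves(targets=[{"dx":-0.0005,"dy":0,"dz":0.0025,"rx":0,"ry":-0.005,"rz":0},{"dx":-0.0003,"dy":0,"dz":0.001,"rx":0,"ry":-0.008,"rz":0},{"dx":0,"dy":0,"dz":0,"rx":0,"ry":-0.01,"rz":0},{"dx":0,"dy":0,"dz":-0.002,"rx":0,"ry":-0.015,"rz":0},{"dx":0,"dy":0,"dz":-0.006,"rx":0,"ry":-0.02,"rz":0},{"dx":-0.001,"dy":0,"dz":-0.014,"rx":0,"ry":-0.02,"rz":0},{"dx":-0.003,"dy":0,"dz":-0.025,"rx":0,"ry":-0.02,"rz":0},{"dx":-0.02,"dy":0,"dz":-0.04,"rx":0,"ry":-0.02,"rz":0},{"dx":-0.05,"dy":0,"dz":-0.05,"rx":0,"ry":-0.02,"rz":0},{"dx":-0.085,"dy":0,"dz":-0.06,"rx":0,"ry":-0.02,"rz":0},{"dx":-0.12,"dy":0,"dz":-0.07,"rx":0,"ry":-0.02,"rz":0},{"dx":-0.15,"dy":0,"dz":-0.08,"rx":0,"ry":-0.02,"rz":0}])

```text
time: 25.5
ee_pos: [0.5316, 0.0748, 0.195]
tool_rot: [-1.118, 1.569, -1.043]
contact_force: [0.5, -0.0, 0.3]
grip_width: 0.06
```

Run:
```python
from h import *
for n in("side","scene"):
  im=eyes.grab_frame(n); cv2.imwrite(f"pics/{n}18.png",cv2.resize(im[180:270,240:360,::-1] if n=="side" else im[180:270,320:440,::-1],(800,600),interpolation=cv2.INTER_CUBIC))
  C=cam(n)
  for q,z in (("stop",.03),("slide",.03),("sleeve",.05)):
    for d in eyes.landmark_of(q,n)[:1]: print(n,q,round(d["conf"],2),np.round(d["position"],1),np.round(ray(d["position"],C,z),4))
s=bot.sense();print(s["time"],s["ee_pos"],s["contact_force"],s["grip_width"])
```

```text
side stop 0.9 [279.3 236.6] [0.6925 0.0813 0.03  ]
side slide 0.86 [294.6 240.8] [0.6529 0.0906 0.03  ]
side sleeve 0.82 [276.1 188.3] [ 0.73   -0.0762  0.05  ]
scene stop 0.69 [377.  243.8] [0.6953 0.0866 0.03  ]
scene slide 0.63 [371.3 232.6] [0.6552 0.0815 0.03  ]
scene sleeve 0.97 [294.2 270.3] [ 0.7837 -0.1048  0.05  ]
25.9 [0.53118029 0.07480314 0.19069678] [-0.7965404  -0.00840804  0.46735855] 0.060071176776808226
```

View pics/side18.png

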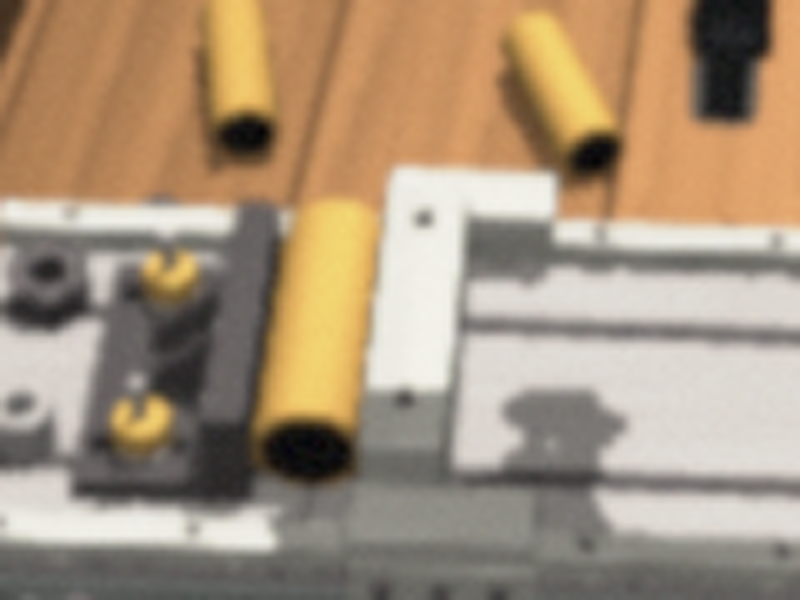

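View pics/scene18.png

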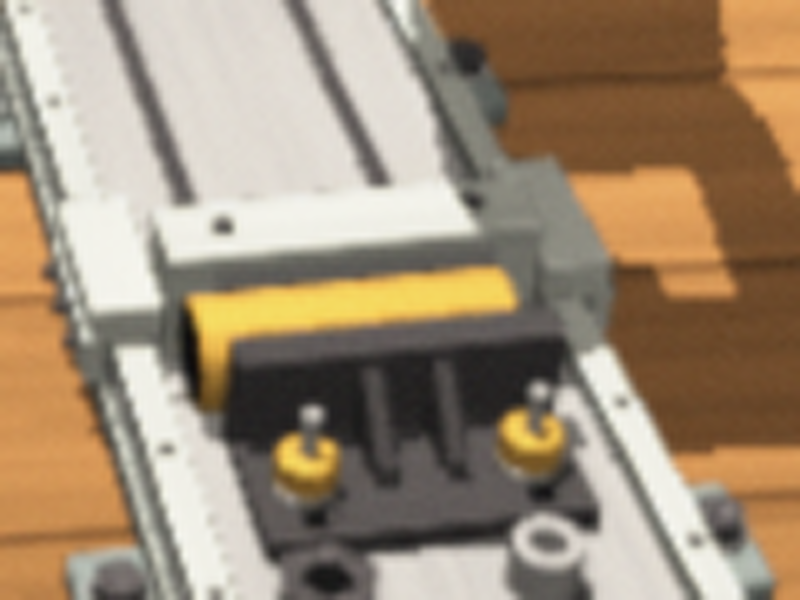

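The sleeve sits square between slide and stop. The measured gap from slide face to stop face is about 40 mm in both cameras, which equals the sleeve's diameter. The stop is at the same pixels as before, and the robot is clear. I'm handing the job in.

Run:
```python
from h import *
s=bot.sense();print(s["time"],s["ee_pos"],np.abs(s["joint_vel"]).max())
print(workorder.job_done())
```

```text
25.9 [0.53118029 0.07480314 0.19069678] 0.005864263149123705
the job is handed in; nothing more can be done
None
```

I handed the job in at about 26 s, with the sleeve held square between the sliding jaw and the stop. `job_done()` gave no verdict.

- **Seating:** I rolled the sleeve along the bed with both fingers until it stopped at the work stop. I held it there at about 7.8 N forward (about 8.6 N counting the downward drag), slightly under the 9 N asked for. It stayed put when I backed away.
- **Nip:** I pushed the jaw from behind; it slid at about 8 N until it met the sleeve. I then raised the push to about 16.9 N, so the nip works out at about 8.7 N. Then I let go slowly.
- **Last checks:** After release, both cameras put the jaw and stop faces about 40 mm apart, which matches the sleeve's diameter. The sleeve looked square, the stop had not visibly moved, and nothing else in the close-up views had shifted. The tool read no contact force.
- **Not confirmed:**
    - The nip left after letting go can't be measured; it could be a little lower, since the jaw's friction holds only about 8 N.
    - The two fixed cameras and the wrist camera disagreed by about 7 mm on where the scribed line is. I relied on contact with the stop rather than measuring the sleeve against the line.
    - In the last pictures the sleeve detector found only the spare sleeves, so I judged the sleeve's final position by eye and from that gap.

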